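# Put the warming plate on hold: pots to the back, covers to the front

## Robot

A 6-joint arm with a two-finger parallel gripper is mounted at the origin on a cart in front of the work surface, level with it; the furniture and walls round the work are solid. World frame = base frame: x ahead of the robot, y to its left, z up, the work surface at z = 0. Lengths are in mm, angles in rad, forces in N, time in s.
With the tool pointing down it reaches from about 350 to 875 mm from the base axis. Payload 4.2 kg.
Tool frame: the origin (TCP) lies midway between the tips of the shut fingers; the grasp point (between the pads) lies 19 mm behind it (arm.tcp_to_grasp is the distance from the TCP to the grasp point, in mm); z points along the fingers, y is the line along which they close (so a half turn about z gives the same grasp; the last joint's range is limited). The gripper opens to 85 mm and grips with 20 to 120 N. Pads are 22 mm wide; open, the fingers measure 114 mm over their backs; the gripper's body (76 mm by 85 mm) begins 54 mm behind the grasp point. The pads swing forward as they close: fully open they stand 13 mm farther back than shut.
Start: joints at [1.572, 0.385, 0.008, 0, -1.194, -0.259], TCP at [159.314, 604.333, 231.312] pointing down, gripper open.
Joint ranges: [-3.14, 3.14], [-1.21, 2.06], [-1.07, 1.41], [-3.16, 2.05], [-2.99, -0.16], [-3.1, 3.1]. Speed limits (rad/s): [2.79, 2.79, 3.14, 3.14, 3.14, 3.14].

## Interface

Orientations are given as a unit quaternion [x, y, z, w].
In Python, from bench import arm gives the robot as it stands.
- The arm moves only by the tool arm_command, never from a script. Its argument "rows" is a list of rows, each a list of 2 entries, a list of its own where there are three numbers: the shift along the tool's x, y, z as a fraction of full scale, then the turn, a rotation vector about the tool's x, y, z as a fraction of full scale. In form: [[[x, y, z], [wx, wy, wz]], ...]. A call has 1 to 5 rows; each row is the pose to reach, as a shift and turn from the pose commanded when the call began, along the tool's axes at that moment, turning the shorter way round; what a row does not reach only later rows make up. Full scale, the value 1, is 0.25 m for a shift and 180 degrees for a turn. A row lasts 1/10 s, in which the tool goes at most 50 mm and 8.59 degrees, less where a joint would pass 70% of its speed; a pose out of reach is approached as far as the arm can. A call with a number of a shift or a turn outside -1 to 1 is refused whole. A call with a gripper value outside its range is refused whole. "grip" is the opening, from 0 (shut) to 1 (fully open), set as the call begins (left out, the last holds). The fingers move at their own pace and stop on an object; the grip force is fixed at half the most. Time passes only in rows, so rows that repeat a pose let the fingers close. It gives the time, the measured TCP pose, the force, the opening and the grip force at its end, in the units of the state.
- arm.read_state(): the state, without advancing time (a new reading comes with each control period).
- arm.get_image(name): name is "side" or "top" or "wrist"; returns (picture, depth): 480x640x3 uint8, blue, green, red; 480x640 float32, mm along the optical axis (not along the pixel's ray), 0 where there is no reading.
- arm.camera_info(name): a dict with "fx", "fy", "cx", "cy" (pixels), "extrinsics" (4x4, takes a point from camera to world coordinates). Camera axes: x right, y down, z forward; pixel columns grow to the right and rows downward; lengths in mm; the calibration is good to about 2 mm. The wrist camera is an equidistant fisheye: a pixel r from the principal point sees the ray r / f radians off the axis. A picture is of the moment at which its call begins: read the wrist's pose just before it. camera_info takes no time and is no camera call; for the wrist camera it gives the pose at the moment of the call.
- arm.job_done(): hands the job in; it is judged then, once.
Trained networks look in the newest picture that a camera, given by its name, has taken for a name from the list of things; names that differ only in an ending like _2 or _b are one class to them, and where a whole thing is asked for, a point or a joint stands for the part that bears it (a point fixed in the world has none). Each returns a list of dicts, best first, with "score" (0 to 1); they miss things now and then, are a little off and sometimes report something else, mostly with a low value. They report only what shows in the picture. A call takes as long as a camera call.
- arm.spot_in(camera, query): "position" ([column, row] in pixels, amid what is visible of it).
The state is a dict: "clock": time; "joints": joint angles; "joint_vel": joint speeds; "joint_efforts": joint torques, N m; "position": TCP position; "ee_rot": TCP orientation; "contact_force": force on the tool from outside, world axes, zero at the start; "wrist_torque": the same for the moment, N m; "gripper_width": finger opening in mm; "grasp_force": force on a finger pad.
Only numpy, scipy, OpenCV 4.12 (cv2) and the standard library are available. Lean on these libraries where they do the work, as an engineer would, in place of code of your own. Each camera call takes 0.05 s, during which the arm holds its last target. There are 200 camera calls.

## Task

The rush is over: slide every sauce pot on the warming plate from the front rings back onto a rear ring, and drag the flat steel covers that lie on the rear rings forward so that all three front rings are covered, everything centred on its ring. The pots are full and the covers scratch when dropped, so slide them all flat on the plate without lifting or tipping any, and leave the things beside the plate where they are.

Things in the scene. Friction and masses are not known exactly. Their poses are not given: they have to be found in the camera images.
- hob: Fixed flat warming plate, black top, steel frame, 262 mm deep (its x) by 524 mm wide (its y), turned a few degrees at most. Origin: centre of its underside, on the worktop; +x to the rear (away from the robot), +y to the robot's left. The smooth sliding surface is 10 mm above the origin; the 8 mm wide frame round it stands 5 mm above that surface and keeps things on it.
- front_1 (a point): Centre of the front printed ring (100 mm across, printed flat) of the left column, on the sliding surface. The columns lie 200 mm apart along the plate's y, front and rear rings 130 mm apart along x; in the plain 100 mm between two columns one cover can be set aside, or pass a pot, at a time.
- rear_1 (a point): Centre of the rear printed ring (100 mm across, printed flat) of the left column, on the sliding surface. The columns lie 200 mm apart along the plate's y, front and rear rings 130 mm apart along x; in the plain 100 mm between two columns one cover can be set aside, or pass a pot, at a time.
- front_2 (a point): Centre of the front printed ring (100 mm across, printed flat) of the middle column, on the sliding surface. The columns lie 200 mm apart along the plate's y, front and rear rings 130 mm apart along x; in the plain 100 mm between two columns one cover can be set aside, or pass a pot, at a time.
- rear_2 (a point): Centre of the rear printed ring (100 mm across, printed flat) of the middle column, on the sliding surface. The columns lie 200 mm apart along the plate's y, front and rear rings 130 mm apart along x; in the plain 100 mm between two columns one cover can be set aside, or pass a pot, at a time.
- front_3 (a point): Centre of the front printed ring (100 mm across, printed flat) of the right column, on the sliding surface. The columns lie 200 mm apart along the plate's y, front and rear rings 130 mm apart along x; in the plain 100 mm between two columns one cover can be set aside, or pass a pot, at a time.
- rear_3 (a point): Centre of the rear printed ring (100 mm across, printed flat) of the right column, on the sliding surface. The columns lie 200 mm apart along the plate's y, front and rear rings 130 mm apart along x; in the plain 100 mm between two columns one cover can be set aside, or pass a pot, at a time.
- pot_1: Small stainless sauce pot with a fixed lid, 84 mm across (87 mm over the lid rim, ear loops to 96 mm along its y, which touch nothing), 58 mm high to the lid, about 0.35 kg. A round black knob on the lid, 28 mm across, from 58 to 92 mm above the pot's base: pinch it from above to slide the pot. Origin: centre of the base, z up. The pots are alike. Two or three are present, each on a front ring; an absent one has no pose.
- pot_2: Small stainless sauce pot with a fixed lid, 84 mm across (87 mm over the lid rim, ear loops to 96 mm along its y, which touch nothing), 58 mm high to the lid, about 0.35 kg. A round black knob on the lid, 28 mm across, from 58 to 92 mm above the pot's base: pinch it from above to slide the pot. Origin: centre of the base, z up. The pots are alike. Two or three are present, each on a front ring; an absent one has no pose.
- pot_3: Small stainless sauce pot with a fixed lid, 84 mm across (87 mm over the lid rim, ear loops to 96 mm along its y, which touch nothing), 58 mm high to the lid, about 0.35 kg. A round black knob on the lid, 28 mm across, from 58 to 92 mm above the pot's base: pinch it from above to slide the pot. Origin: centre of the base, z up. The pots are alike. Two or three are present, each on a front ring; an absent one has no pose.
- cover_1: Flat round steel ring cover, 90 mm across and 4 mm thick, about 0.2 kg, with a flush round rubber pad 40 mm across in the middle of its top: too wide to grasp and lying flat; it is moved by pressing shut fingertips on the pad (about 12 N, kept up all the way) and sliding. Origin: centre of its underside (top 4 mm above). The covers are alike. Three are present, and each starts on a rear ring.
- cover_2: Flat round steel ring cover, 90 mm across and 4 mm thick, about 0.2 kg, with a flush round rubber pad 40 mm across in the middle of its top: too wide to grasp and lying flat; it is moved by pressing shut fingertips on the pad (about 12 N, kept up all the way) and sliding. Origin: centre of its underside (top 4 mm above). The covers are alike. Three are present, and each starts on a rear ring.
- cover_3: Flat round steel ring cover, 90 mm across and 4 mm thick, about 0.2 kg, with a flush round rubber pad 40 mm across in the middle of its top: too wide to grasp and lying flat; it is moved by pressing shut fingertips on the pad (about 12 N, kept up all the way) and sliding. Origin: centre of its underside (top 4 mm above). The covers are alike. Three are present, and each starts on a rear ring.
- timer: Bystander, beside the warming plate: white round wind-up kitchen timer, 68 mm across, 51 mm high. Origin: centre of its underside.
- lemon_1: Bystander, beside the warming plate: lemon, 78 mm long. Origin: centre of its underside.
- ramekin_a: Bystander, beside the warming plate: fluted china ramekin, 82 mm across, 42 mm high. Origin: centre of its underside.
- mill_1: Bystander, beside the warming plate: wooden pepper mill, 58 mm across, 170 mm high. Origin: centre of its underside.
- spice_jar_2: Bystander, beside the warming plate: spice jar, 45 mm across, 100 mm high. Origin: centre of its underside.

How it is judged:
By the outcome, as a careful person would: the job done as asked, in the order asked, and still so for the second after the job is handed in, with the robot touching nothing.
Of pot_1, pot_2, pot_3 only 2 to 3 are there at a start; the rules pass over those that are not, and their reading is None.
At some moment in a run one of cover_1, cover_2, cover_3, pot_1, pot_2, pot_3 may be knocked a few centimetres aside while the robot is not near it.
Once in a run the grip may slacken for a moment while it holds something.
It also fails if it takes over 208 s, if anything falls off the work surface, if the arm or the gripper's body presses on something with over 40 N, if the wrist force passes 120 N, or if a joint passes its speed limit or range.

## Working session

There is one attempt and no reset: what is moved stays moved. The work goes in short steps, Python scripts to look and compute and a tool call to move; the robot and the scene stay as the last step left them, time stands still between calls to the robot, and variables do not carry over. Pictures are saved under pics/ and viewed, at most 14 in all, crops included, and the job is handed in when it is done.

Besides the shell and the picture viewer there is one more tool, called after "Request:" as name(argument=value, ...), one argument or row to a line, values as JSON. arm_command: Moves the arm, as the interface text tells. Shift numbers are shares of 0.25 m and turn numbers shares of 180 degrees, none past 1 either way. Its arguments: {"type":"object","properties":{"rows":{"type":"array","items":{"type":"array"}},"grip":{"type":"number"}},"required":["rows"]}

```bash
mkdir -p pics; cat > h.py <<'E'
import numpy as np, cv2
from bench import arm
from scipy.spatial.transform import Rotation as R
def cloud(n):
    im,d=arm.get_image(n); c=arm.camera_info(n); v,u=np.mgrid[0:480,0:640]
    T=np.array(c["extrinsics"])
    P=np.stack([(u-c["cx"])/c["fx"]*d,(v-c["cy"])/c["fy"]*d,d,np.ones_like(d)],-1)@T.T
    return im,d,P[...,:3]
def onplane(n,px,z):
    c=arm.camera_info(n); T=np.array(c["extrinsics"])
    r=T[:3,:3]@np.array([(px[0]-c["cx"])/c["fx"],(px[1]-c["cy"])/c["fy"],1]); o=T[:3,3]
    return o+r*(z-o[2])/r[2]
def topix(n,p):
    c=arm.camera_info(n); q=np.linalg.inv(np.array(c["extrinsics"]))@np.append(p,1)
    return np.array([q[0]/q[2]*c["fx"]+c["cx"],q[1]/q[2]*c["fy"]+c["cy"]])
def st():
    s=arm.read_state(); print(s["clock"],np.round(s["position"],1),np.round(R.from_quat(s["ee_rot"]).as_matrix(),3).tolist(),np.round(s["contact_force"],1),s["gripper_width"],np.round(s["joints"],2)); return s
E
python3 - <<'E'
from h import *
st()
for n in("top","side"):
    im,d,P=cloud(n); cv2.imwrite(f"pics/{n}0.png",im); c=arm.camera_info(n); print(n,c["fx"],np.round(np.array(c["extrinsics"]),3).tolist())
    for q in("pot_1","cover_1","hob"): print(q,[(np.round(x["position"]).tolist(),round(x["score"],2),np.round(P[int(x["position"][1]),int(x["position"][0])]).tolist()) for x in arm.spot_in(n,q)])
E
```

```text
0.0 [159.2 603.8 230.2] [[0.967, -0.255, -0.0], [-0.255, -0.967, -0.002], [0.0, 0.002, -1.0]] [-0.5  0.   0.3] 85.62187955215707 [ 1.57  0.39  0.01 -0.   -1.19 -0.26]
top 453.23366807599416 [[0.025, -0.989, 0.146, 304.11], [-0.999, -0.028, -0.022, 133.174], [0.026, -0.145, -0.989, 1337.071], [0.0, 0.0, 0.0, 1.0]]
pot_1 [([368.0, 249.0], 0.73, [462.0, -34.0, 101.0]), ([297.0, 253.0], 0.67, [446.0, 158.0, 97.0])]
cover_1 [([296.0, 210.0], 0.9, [585.0, 170.0, 8.0]), ([364.0, 209.0], 0.73, [596.0, -36.0, 13.0]), ([229.0, 211.0], 0.59, [578.0, 369.0, 12.0])]
hob [([283.0, 232.0], 0.79, [521.0, 204.0, 6.0])]
side 441.69546006330734 [[-0.996, -0.048, 0.07, 444.887], [-0.085, 0.583, -0.808, 1070.834], [-0.002, -0.811, -0.585, 762.804], [0.0, 0.0, 0.0, 1.0]]
pot_1 [([347.0, 221.0], 0.56, [460.0, -7.0, 63.0])]
cover_1 [([305.0, 230.0], 0.9, [589.0, -23.0, 13.0]), ([293.0, 326.0], 0.87, [569.0, 368.0, 13.0]), ([300.0, 272.0], 0.74, [577.0, 175.0, 14.0]), ([325.0, 300.0], 0.17, [503.0, 271.0, 8.0])]
hob [([319.0, 296.0], 0.81, [521.0, 263.0, 10.0])]
```

View pics/top0.png

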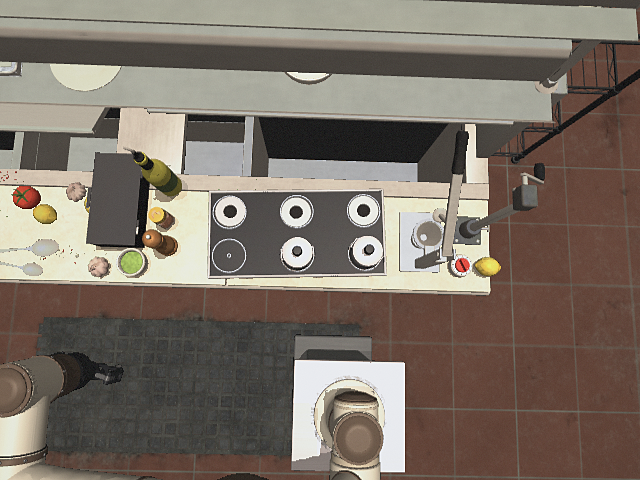

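View pics/side0.png

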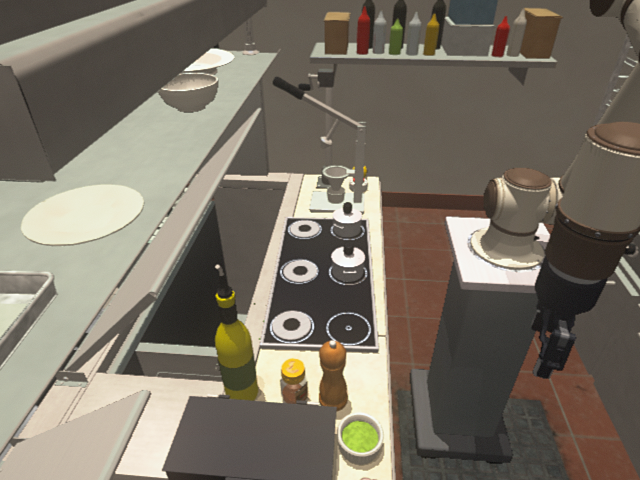

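The top view shows pots at (297,253) on the middle front ring and (367,250) on the right front ring, with front_1 at (229,255) empty. Covers lie on all three rear rings at (230,211), (296,211) and (363,210). The side view agrees. Five slides will do it: cover 1 forward, middle pot diagonally to rear_1, cover 2 forward, right pot diagonally to rear_2, cover 3 forward.

```bash
cat >> h.py <<'E'
def ortho(n,z,x0=360,x1=680,y0=-120,y1=460,im=None):
    # 1 px = 1 mm ; row 0 = x1, col 0 = y1
    if im is None: im,_=arm.get_image(n)
    X,Y=np.meshgrid(np.arange(x1,x0,-1.),np.arange(y1,y0,-1.),indexing='ij')
    c=arm.camera_info(n); T=np.linalg.inv(np.array(c["extrinsics"]))
    q=np.stack([X,Y,np.full_like(X,z),np.ones_like(X)],-1)@T.T
    q=q[...,:3]
    if n=="wrist":
        rr=np.hypot(q[...,0],q[...,1])+1e-9; th=np.arctan2(rr,q[...,2])
        u=q[...,0]/rr*th*c["fx"]+c["cx"]; v=q[...,1]/rr*th*c["fy"]+c["cy"]
    else: u=q[...,0]/q[...,2]*c["fx"]+c["cx"]; v=q[...,1]/q[...,2]*c["fy"]+c["cy"]
    return cv2.remap(im,u.astype('f'),v.astype('f'),cv2.INTER_CUBIC)
E
python3 - <<'E'
from h import *
im,d,P=cloud("top")
for (u,v) in [(320,110),(320,70),(320,40),(460,190),(440,215),(430,240),(480,228),(520,200),(460,140),(160,242),(131,262)]: print((u,v),np.round(P[v,u]))
a=ortho("top",10,im=im); b=ortho("side",10)
cv2.imwrite("pics/orth0.png",np.vstack([a,b])[:, :][::1])
for n,o in(("top",a),("side",b)):
    # bright cream worktop vs dark/grey: use saturation+value
    hsv=cv2.cvtColor(o,cv2.COLOR_BGR2HSV); m=(hsv[...,2]<90).astype('u1')*255
    m=cv2.morphologyEx(m,cv2.MORPH_OPEN,np.ones((7,7)));
    k,l,s,_=cv2.connectedComponentsWithStats(m); i=1+s[1:,4].argmax()
    r=cv2.minAreaRect(np.argwhere(l==i)[:,::-1].astype('f')); print(n,"centre x,y",680-r[0][1],460-r[0][0],r[1],r[2])
E
```

```text
(320, 110) [711. 113. 435.]
(320, 70) [710. 118. 599.]
(320, 40) [718. 121. 677.]
(460, 190) [ 570. -210.  348.]
(440, 215) [ 535. -197.  238.]
(430, 240) [ 494. -214.   85.]
(480, 228) [ 536. -364.   66.]
(520, 200) [ 542. -328.  386.]
(460, 140) [ 667. -193.  405.]
(160, 242) [461. 522. 135.]
(131, 262) [415. 636.  23.]
top centre x,y 516.2459869384766 196.65972900390625 (246.08982849121094, 443.80841064453125) 87.63862609863281
side centre x,y 516.1975860595703 163.75827026367188 (244.49618530273438, 503.47979736328125) 87.61405944824219
```

View pics/orth0.png

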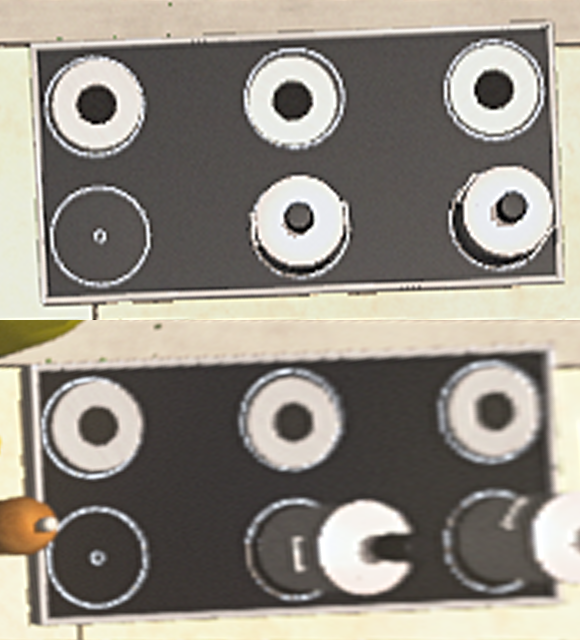

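Request:
arm_command(
  rows=[
    [[0.83,0.41,-0.4],[0,0,-0.095]],
    [[0.83,0.41,-0.4],[0,0,-0.095]],
    [[0.83,0.41,-0.4],[0,0,-0.095]],
    [[0.83,0.41,-0.4],[0,0,-0.095]],
    [[0.83,0.41,-0.4],[0,0,-0.095]],
  ],
  grip=0,
)

```text
clock: 1.0
position: [333.4, 452.1, 331.6]
ee_rot: [1.0, 0.021, 0.0, -0.0]
contact_force: [-0.0, 1.1, 1.1]
gripper_width: 12.4
grasp_force: 0.0
```

Request:
arm_command(
  rows=[
    [[0.68,0.64,0],[0,0,0]],
    [[0.68,0.64,0],[0,0,0]],
    [[0.68,0.64,0],[0,0,0]],
    [[0.68,0.64,0],[0,0,0]],
    [[0.68,0.64,0],[0,0,0]],
  ],
)

```text
clock: 1.5
position: [510.6, 298.3, 330.6]
ee_rot: [1.0, 0.019, 0.0, 0.0]
contact_force: [-0.0, 0.3, 0.5]
gripper_width: -0.1
grasp_force: 0.0
```

```bash
cat > look.py <<'E'
from h import *
import sys
C=np.array([516.5,164.]);a=np.radians(2.37);HX=np.array([np.cos(a),np.sin(a)]);HY=np.array([-np.sin(a),np.cos(a)])
RING={f"{k}_{i+1}":C+s*65*HX+(1-i)*200*HY for k,s in(("rear",1),("front",-1)) for i in range(3)}
def tool(to,frm): d=np.array(to[:2])-np.array(frm[:2]); return np.round([d@HX/250,-d@HY/250],3)
if __name__=="__main__":
    s=st(); im,_=arm.get_image("wrist"); cv2.imwrite(f"pics/w_{sys.argv[1]}.png",im)
    z=float(sys.argv[2]) if len(sys.argv)>2 else 10
    o=ortho("wrist",z,im=im)
    for p in RING.values(): cv2.drawMarker(o,(int(round(460-p[1])),int(round(680-p[0]))),(0,0,255),0,8,1)
    cv2.imwrite(f"pics/o_{sys.argv[1]}.png",np.vstack([o,ortho("top",z)[:270]]))
E
python3 look.py 1
```

```text
1.5 [510.6 298.3 330.6] [[0.999, 0.039, 0.0], [0.039, -0.999, -0.0], [0.0, 0.0, -1.0]] [-0.   0.3  0.5] -0.10154880630656916 [ 0.8   0.28  0.1   0.   -1.39  0.81]
```

View pics/o_1.png

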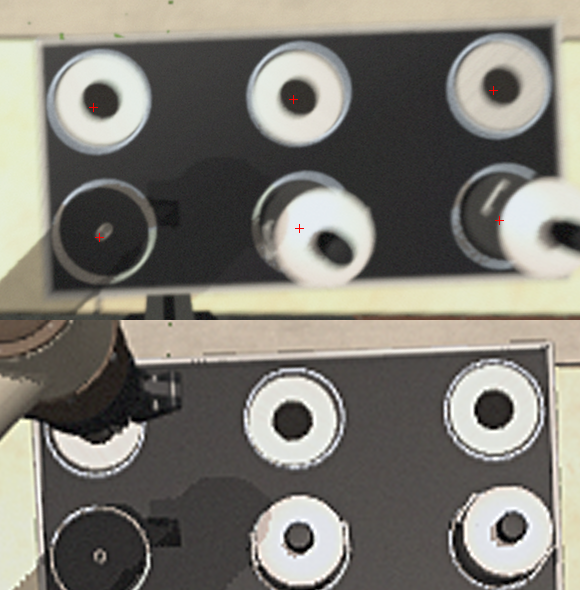

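The wrist projection sits about 5 px off the marks because the arm was still moving; covers are at (99,101), (298,97) and (500,85). I'll repeat at rest with a numeric fit.

```bash
cat >> h.py <<'E'
def hood(o,p,r0=40,r1=55,win=70):
    c,r=int(460-p[1]),int(680-p[0]); y0,x0=max(r-win,0),max(c-win,0); g=cv2.cvtColor(o,cv2.COLOR_BGR2GRAY)[y0:r+win,x0:c+win]
    h=cv2.HoughCircles(cv2.resize(g,None,fx=4,fy=4,interpolation=cv2.INTER_CUBIC),cv2.HOUGH_GRADIENT,1,8,param1=80,param2=20,minRadius=r0*4,maxRadius=r1*4)
    return [] if h is None else [(round(680-y0-v/4,1),round(460-x0-u/4,1),round(q/4,1)) for u,v,q in h[0][:4]]
E
python3 - <<'E'
from h import *; from look import *
s=st(); c=arm.camera_info("wrist"); print(np.round(np.array(c["extrinsics"]),3).tolist(),c["fx"],c["cx"],c["cy"])
o={n:ortho(n,10) for n in("wrist","top","side")}; o2={n:ortho(n,14) for n in o}
for k,p in RING.items():
    for n in o: print(k,np.round(p,1),n,"ring",hood(o[n],p,48,52)[:2],"cover",hood(o2[n],p,43,47)[:2])
cv2.imwrite("pics/o_2.png",o["wrist"])
for n in("top","side"): print(n,[(np.round(onplane(n,x["position"],85),1),round(x["score"],2)) for x in arm.spot_in(n,"pot_1")])
E
```

```text
1.6 [511.2 297.8 330. ] [[0.999, 0.035, -0.0], [0.035, -0.999, -0.001], [-0.0, 0.001, -1.0]] [-0.   0.1 -0.3] -0.05022513108362346 [ 0.8   0.28  0.1   0.   -1.39  0.8 ]
[[0.035, -0.961, -0.274, 580.207], [-0.999, -0.034, -0.01, 300.955], [0.0, 0.275, -0.962, 473.139], [0.0, 0.0, 0.0, 1.0]] 371.64829954431775 323.1006911583607 243.99387077306864
rear_1 [573.2 366.5] wrist ring [(np.float32(570.9), np.float32(368.4), np.float32(50.5)), (np.float32(573.1), np.float32(369.4), np.float32(49.4))] cover [(np.float32(572.6), np.float32(366.4), np.float32(46.8)), (np.float32(574.9), np.float32(363.6), np.float32(46.3))]
rear_1 [573.2 366.5] top ring [(np.float32(582.1), np.float32(366.4), np.float32(50.5)), (np.float32(581.1), np.float32(364.1), np.float32(49.4))] cover [(np.float32(574.6), np.float32(363.4), np.float32(44.1)), (np.float32(576.9), np.float32(363.6), np.float32(45.5))]
rear_1 [573.2 366.5] side ring [(np.float32(572.4), np.float32(368.1), np.float32(51.0)), (np.float32(571.4), np.float32(365.6), np.float32(49.1))] cover [(np.float32(573.9), np.float32(367.1), np.float32(44.6))
[... 3423 characters left out ...]
at32(461.1), np.float32(-35.6), np.float32(46.6)), (np.float32(460.6), np.float32(-33.6), np.float32(45.2))]
front_3 [459.8 -38.5] top ring [(np.float32(463.1), np.float32(-42.9), np.float32(51.6)), (np.float32(461.1), np.float32(-41.9), np.float32(49.6))] cover [(np.float32(469.1), np.float32(-46.9), np.float32(44.6)), (np.float32(467.6), np.float32(-49.4), np.float32(46.0))]
front_3 [459.8 -38.5] side ring [] cover []
top [(array([451.8, 153.8,  85. ]), 0.87), (array([461. , -35.1,  85. ]), 0.66), (array([568.6, 166.4,  85. ]), 0.17)]
side [(array([451.1, 219.1,  85. ]), 0.77), (array([457.3,  31.5,  85. ]), 0.67), (array([464.9, 555.8,  85. ]), 0.49), (array([498.7, 344.1,  85. ]), 0.29)]
```

```bash
sed -i 's/C=np.array(\[516.5,164.\]);a=np.radians(2.37)/C=np.array([515.7,165.]);a=np.radians(2.4)/' look.py; python3 -c "
from look import *
print({k:np.round(v,1) for k,v in RING.items()})"
```

```text
{'rear_1': array([572.3, 367.5]), 'rear_2': array([580.6, 167.7]), 'rear_3': array([589. , -32.1]), 'front_1': array([442.4, 362.1]), 'front_2': array([450.8, 162.3]), 'front_3': array([459.1, -37.5])}
```

Request:
arm_command(
  rows=[
    [[0.256,-0.267,0.4],[0,0,0]],
    [[0.256,-0.267,0.9],[0,0,0]],
    [[0.256,-0.267,0.9],[0,0,0]],
    [[0.256,-0.267,0.9],[0,0,0]],
    [[0.256,-0.267,0.9],[0,0,0]],
  ],
)

```text
clock: 2.5
position: [569.6, 370.9, 103.6]
ee_rot: [1.0, 0.021, -0.0, 0.0]
contact_force: [0.6, 1.0, -0.2]
gripper_width: -0.3
grasp_force: 0.0
```

Request:
arm_command(
  rows=[
    [[0,0,0.28],[0,0,0]],
    [[0,0,0.28],[0,0,0]],
    [[0,0,0.28],[0,0,0]],
    [[0,0,0.28],[0,0,0]],
  ],
)

```text
clock: 2.9
position: [570.3, 370.9, 36.3]
ee_rot: [1.0, 0.021, 0.001, -0.0]
contact_force: [0.1, 0.5, -0.1]
gripper_width: 0.2
grasp_force: 0.0
```

```bash
python3 - <<'E'
from look import *
s=st(); im,_=arm.get_image("wrist"); cv2.imwrite("pics/c1.png",im)
o=ortho("wrist",14,im=im); print("cover",hood(o,RING["rear_1"],43,47)); g=cv2.cvtColor(o,cv2.COLOR_BGR2GRAY); print("pad",hood(o,RING["rear_1"],18,22))
E
```

```text
2.9 [570.3 370.9  36.3] [[0.999, 0.042, 0.001], [0.042, -0.999, 0.0], [0.001, -0.0, -1.0]] [ 0.1  0.5 -0.1] 0.1536632062690491 [ 0.81  0.65 -0.06  0.   -0.86  0.8 ]
cover [(np.float32(574.1), np.float32(366.9), np.float32(46.8)), (np.float32(574.1), np.float32(364.1), np.float32(45.2)), (np.float32(572.4), np.float32(365.9), np.float32(46.6)), (np.float32(576.4), np.float32(364.9), np.float32(46.6))]
pad [(np.float32(573.9), np.float32(364.1), np.float32(20.1)), (np.float32(575.9), np.float32(364.9), np.float32(18.2)), (np.float32(574.1), np.float32(362.1), np.float32(18.2))]
```

View pics/c1.png

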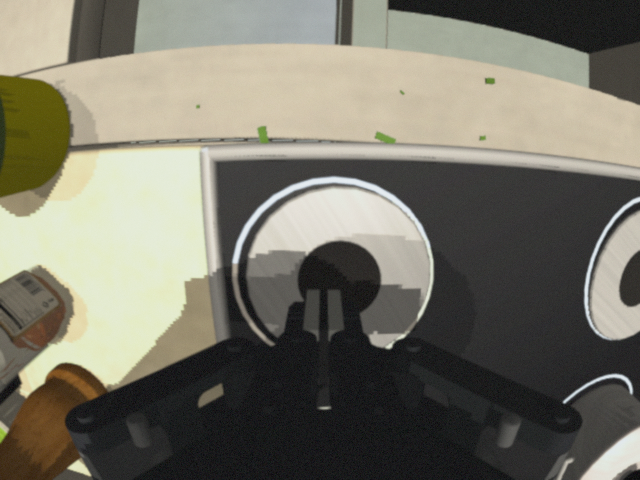

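Close view: cover 1's pad is at about (341,280) px with the shut fingertips just in front of it, and the cover sits 2–3 mm right of its ring centre. I'll correct and press.

Request:
arm_command(
  rows=[
    [[0.013,0.026,0.04],[0,0,0]],
    [[0.013,0.026,0.07],[0,0,0]],
    [[0.013,0.026,0.085],[0,0,0]],
    [[0.013,0.026,0.09],[0,0,0]],
    [[0.013,0.026,0.09],[0,0,0]],
  ],
)

```text
clock: 3.45
position: [573.8, 363.4, 14.2]
ee_rot: [1.0, 0.02, 0.0, 0.0]
contact_force: [-1.6, -1.8, 5.2]
gripper_width: 0.1
grasp_force: 2.2
```

Request:
arm_command(
  rows=[
    [[0,0,0.004],[0,0,0]],
    [[0,0,0.008],[0,0,0]],
    [[0,0,0.008],[0,0,0]],
  ],
)

```text
clock: 3.75
position: [574.3, 363.7, 14.1]
ee_rot: [1.0, 0.021, 0.001, -0.0]
contact_force: [-3.1, -2.2, 11.1]
gripper_width: -0.1
grasp_force: 5.9
```

Request:
arm_command(
  rows=[
    [[-0.02,0,0.003],[0,0,0]],
    [[-0.08,-0.002,0.003],[0,0,0]],
    [[-0.14,-0.003,0.003],[0,0,0]],
    [[-0.2,-0.005,0.003],[0,0,0]],
    [[-0.26,-0.006,0.003],[0,0,0]],
  ],
)

```text
clock: 4.25
position: [511.9, 365.4, 14.1]
ee_rot: [1.0, 0.021, 0.005, -0.003]
contact_force: [2.8, -0.6, 10.0]
gripper_width: 0.1
grasp_force: 4.9
```

Request:
arm_command(
  rows=[
    [[-0.06,-0.001,0],[0,0,0]],
    [[-0.12,-0.003,0],[0,0,0]],
    [[-0.18,-0.004,0],[0,0,0]],
    [[-0.23,-0.005,0],[0,0,0]],
    [[-0.266,-0.006,0],[0,0,0]],
  ],
)

```text
clock: 4.75
position: [445.0, 364.8, 14.1]
ee_rot: [1.0, 0.022, 0.004, -0.004]
contact_force: [4.2, 0.1, 11.3]
gripper_width: 0.1
grasp_force: 5.6
```

```bash
python3 - <<'E'
from look import *
s=st(); o={n:ortho(n,10) for n in("wrist","top","side")}; o2={n:ortho(n,14) for n in o}
for n in o: print(n,"cover",hood(o2[n],RING["front_1"],43,47)[:3],"ring",hood(o[n],RING["front_1"],48,52)[:3])
cv2.imwrite("pics/c1b.png",np.vstack([o2["wrist"][170:,20:220],o["top"][170:,20:220],o["side"][170:,20:220]]).reshape(3,150,200,3).transpose(1,0,2,3).reshape(150,600,3))
E
```

```text
4.75 [445.  364.8  14.1] [[0.999, 0.043, 0.008], [0.043, -0.999, 0.008], [0.009, -0.008, -1.0]] [ 4.2  0.1 11.3] 0.147058999129672 [ 0.97  0.54 -0.37  0.   -0.65  0.64]
wrist cover [(np.float32(445.1), np.float32(364.4), np.float32(43.8)), (np.float32(444.1), np.float32(361.9), np.float32(46.8)), (np.float32(446.4), np.float32(360.4), np.float32(46.8))] ring [(np.float32(441.1), np.float32(361.1), np.float32(50.4)), (np.float32(439.1), np.float32(362.6), np.float32(49.4)), (np.float32(438.9), np.float32(365.4), np.float32(49.1))]
top cover [] ring []
side cover [(np.float32(448.1), np.float32(365.1), np.float32(45.5)), (np.float32(449.1), np.float32(366.9), np.float32(44.4))] ring [(np.float32(442.6), np.float32(362.6), np.float32(51.0)), (np.float32(443.6), np.float32(364.9), np.float32(51.0)), (np.float32(443.6), np.float32(360.9), np.float32(49.9))]
```

View pics/c1b.png

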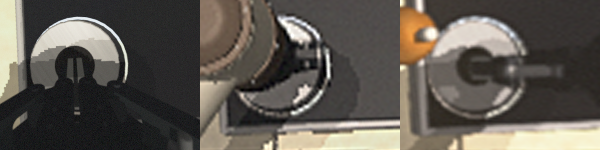

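The three crops show cover 1 carried nearly onto front_1, with a sliver of ring still showing on the right. It needs a nudge of about 3 mm forward and 2.5 mm right.

Request:
arm_command(
  rows=[
    [[-0.004,0.005,0],[0,0,0]],
    [[-0.008,0.01,0],[0,0,0]],
    [[-0.008,0.01,0],[0,0,0]],
    [[-0.008,0.01,0],[0,0,0]],
  ],
)

```text
clock: 5.45
position: [443.4, 363.3, 14.1]
ee_rot: [1.0, 0.022, 0.004, -0.005]
contact_force: [0.6, 2.9, 11.1]
gripper_width: 0.4
grasp_force: 5.8
```

```bash
python3 - <<'E'
from look import *
s=st(); o={n:ortho(n,10) for n in("wrist","side")}; o2={n:ortho(n,14) for n in o}
for n in o: print(n,"cover",hood(o2[n],RING["front_1"],44,46)[:3],"ring",hood(o[n],RING["front_1"],49,51)[:3])
E
```

```text
5.45 [443.4 363.3  14.1] [[0.999, 0.043, 0.009], [0.043, -0.999, 0.01], [0.009, -0.009, -1.0]] [ 0.6  2.9 11.1] 0.42986764899823654 [ 0.97  0.54 -0.38  0.   -0.64  0.64]
wrist cover [(np.float32(444.9), np.float32(360.6), np.float32(45.6)), (np.float32(444.6), np.float32(363.9), np.float32(44.5)), (np.float32(446.9), np.float32(364.1), np.float32(45.0))] ring [(np.float32(442.9), np.float32(360.6), np.float32(50.0)), (np.float32(440.9), np.float32(361.6), np.float32(49.2)), (np.float32(438.6), np.float32(362.4), np.float32(49.2))]
side cover [] ring []
```

Request:
arm_command(
  rows=[
    [[0,0,-0.1],[0,0,0]],
    [[0,0,-0.3],[0,0,0]],
    [[0.014,0.2,-0.5],[0,0,0]],
    [[0.014,0.4,-0.7],[0,0,0]],
    [[0.014,0.4,-0.86],[0,0,0]],
  ],
  grip=0.8,
)

```text
clock: 6.15
position: [445.8, 265.9, 202.2]
ee_rot: [1.0, 0.02, -0.002, 0.001]
contact_force: [1.6, 1.2, 0.6]
gripper_width: 68.0
grasp_force: 0.0
```

Request:
arm_command(
  rows=[
    [[0.014,0,0],[0,0,0]],
    [[0.014,0,0],[0,0,0]],
    [[0.014,0,0],[0,0,0]],
  ],
)

```text
clock: 6.45
position: [450.0, 268.5, 201.0]
ee_rot: [1.0, 0.02, -0.001, 0.0]
contact_force: [-0.3, 0.8, -0.4]
gripper_width: 68.4
grasp_force: 0.0
```

```bash
cat >> h.py <<'E'
def knob(o,p,r=14):  # dark blob near p in an ortho at knob-top height, world x,y
    c,w=int(460-p[1]),int(680-p[0]); g=cv2.cvtColor(o,cv2.COLOR_BGR2GRAY)
    return hood(o,p,11,17,60)
E
python3 - <<'E'
from look import *
s=st(); im,_=arm.get_image("wrist"); t,_=arm.get_image("top"); f={"wrist":im,"top":t}
print("cover",hood(ortho("wrist",14,im=im),RING["front_1"],44,46)[:3],"ring",hood(ortho("wrist",10,im=im),RING["front_1"],49,51)[:3])
print("top cover",hood(ortho("top",14,im=t),RING["front_1"],44,46)[:3],"ring",hood(ortho("top",10,im=t),RING["front_1"],49,51)[:3])
for n in f:
  for z in (95,102): print(n,z,"knob",hood(ortho(n,z,im=f[n]),RING["front_2"],12,16,60)[:3])
  print(n,"lid",hood(ortho(n,68,im=f[n]),RING["front_2"],41,46,70)[:3])
o=ortho("wrist",10,im=im); o2=ortho("wrist",102,im=im); 
cv2.imwrite("pics/p2.png",np.hstack([o[150:,20:],o2[150:,250:420]]))
E
```

```text
6.45 [450.  268.5 201. ] [[0.999, 0.04, -0.002], [0.04, -0.999, -0.001], [-0.002, 0.001, -1.0]] [-0.3  0.8 -0.4] 68.42160695530615 [ 0.85  0.24 -0.28 -0.   -1.05  0.76]
cover [(np.float32(444.4), np.float32(364.4), np.float32(45.0)), (np.float32(442.4), np.float32(364.6), np.float32(45.8)), (np.float32(443.9), np.float32(359.4), np.float32(45.8))] ring [(np.float32(442.4), np.float32(361.1), np.float32(50.3)), (np.float32(444.9), np.float32(361.4), np.float32(49.2)), (np.float32(442.6), np.float32(363.4), np.float32(49.2))]
top cover [] ring []
wrist 95 knob [(np.float32(451.4), np.float32(159.4), np.float32(13.8)), (np.float32(455.6), np.float32(164.9), np.float32(13.9)), (np.float32(456.6), np.float32(166.6), np.float32(12.2))]
wrist 102 knob [(np.float32(453.6), np.float32(162.6), np.float32(13.2)), (np.float32(456.9), np.float32(167.9), np.float32(13.9))]
wrist lid [(np.float32(453.4), np.float32(162.1), np.float32(42.5)), (np.float32(462.9), np.float32(179.9), np.float32(41.8)), (np.float32(451.6), np.float32(163.6), np.float32(45.0))]
top 95 knob [(np.float32(452.6), np.float32(158.4), np.float32(14.2)), (np.float32(451.6), np.float32(160.6), np.float32(14.2)), (np.float32(453.9), np.float32(160.1), np.float32(13.6))]
top 102 knob [(np.float32(451.9), np.float32(158.9), np.float32(14.2)), (np.float32(449.6), np.float32(159.6), np.float32(15.3)), (np.float32(451.1), np.float32(161.6), np.float32(15.8))]
top lid [(np.float32(452.1), np.float32(159.1), np.float32(42.6)), (np.float32(448.1), np.float32(158.9), np.float32(45.8)), (np.float32(452.1), np.float32(156.1), np.float32(44.5))]
```

View pics/p2.png

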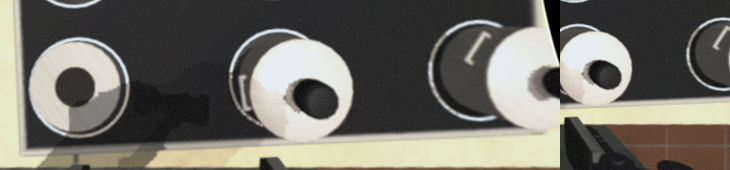

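Cover 1 is about 3 mm off front_1 (cover at (73,87), ring at (79,87) in the crop), which I'll trim at the end. The middle pot's knob is at about (452.5,161) mm, and I'll grasp it next.

Request:
arm_command(
  rows=[
    [[-0.008,0.43,0.15],[0,0,0]],
    [[-0.008,0.43,0.15],[0,0,0]],
    [[-0.008,0.43,0.15],[0,0,0]],
    [[-0.008,0.43,0.15],[0,0,0]],
    [[-0.008,0.43,0.3],[0,0,0]],
  ],
)

```text
clock: 7.05
position: [456.9, 164.1, 130.4]
ee_rot: [1.0, 0.021, 0.005, -0.003]
contact_force: [0.3, 0.6, -0.3]
gripper_width: 68.1
grasp_force: 0.0
```

Request:
arm_command(
  rows=[
    [[0,0,0.12],[0,0,0]],
    [[0,0,0.2],[0,0,0]],
    [[0,0,0.21],[0,0,0]],
    [[0,0,0.21],[0,0,0]],
  ],
)

```text
clock: 7.45
position: [453.4, 162.4, 74.3]
ee_rot: [1.0, 0.021, -0.0, 0.0]
contact_force: [0.4, -0.5, 0.4]
gripper_width: 68.7
grasp_force: 0.0
```

```bash
python3 - <<'E'
from look import *
s=st(); im,_=arm.get_image("wrist"); cv2.imwrite("pics/g2.png",im)
E
```

```text
7.45 [453.4 162.4  74.3] [[0.999, 0.042, -0.0], [0.042, -0.999, -0.001], [-0.0, 0.001, -1.0]] [ 0.4 -0.5  0.4] 68.65053089589286 [ 0.68  0.33 -0.54  0.   -0.7   0.93]
```

View pics/g2.png

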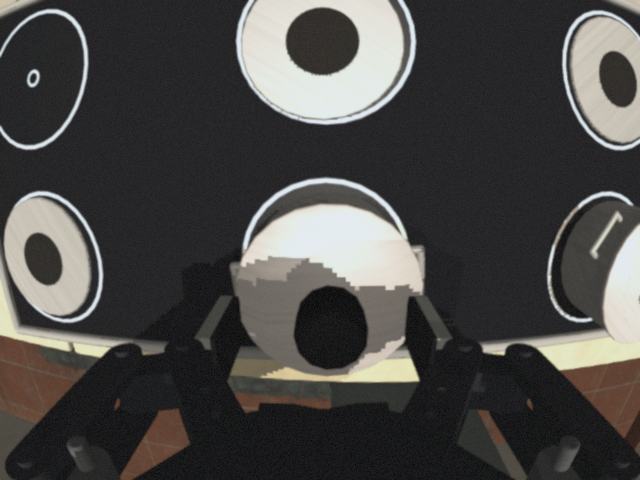

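The knob at (331,327) sits between the open fingers, whose midpoint is at column 322, so I shift 2 mm right and close.

Request:
arm_command(
  rows=[
    [[0,0.009,0],[0,0,0]],
    [[0,0.009,0],[0,0,0]],
  ],
)

```text
clock: 7.7
position: [453.6, 159.5, 75.5]
ee_rot: [1.0, 0.02, 0.001, -0.001]
contact_force: [-0.2, -0.2, -0.7]
gripper_width: 68.1
grasp_force: 0.0
```

Request:
arm_command(
  rows=[
    [[0,0,0],[0,0,0]],
    [[0,0,0],[0,0,0]],
    [[0,0,0],[0,0,0]],
    [[0,0,0],[0,0,0]],
    [[0,0,0],[0,0,0]],
  ],
  grip=0,
)

```text
clock: 8.2
position: [453.3, 159.3, 74.9]
ee_rot: [1.0, 0.02, 0.0, -0.0]
contact_force: [-1.5, 0.6, 5.2]
gripper_width: 26.3
grasp_force: 58.9
```

```bash
python3 - <<'E'
from look import *
s=st(); t,_=arm.get_image("top"); im,_=arm.get_image("wrist")
for k in("rear_1","rear_2","front_1"): print(k,hood(ortho("wrist",14,im=im),RING[k],44,46)[:2],hood(ortho("wrist",10,im=im),RING[k],49,51)[:2])
print(tool(RING["rear_1"],s["position"])*250)
E
```

```text
8.2 [453.3 159.3  74.9] [[0.999, 0.041, 0.001], [0.041, -0.999, 0.0], [0.001, -0.0, -1.0]] [-1.5  0.6  5.2] 26.328248043862114 [ 0.68  0.33 -0.54  0.   -0.7   0.93]
rear_1 [(np.float32(572.1), np.float32(362.6), np.float32(45.8)), (np.float32(575.9), np.float32(360.9), np.float32(45.0))] [(np.float32(572.9), np.float32(366.9), np.float32(50.3)), (np.float32(574.9), np.float32(366.6), np.float32(49.2))]
rear_2 [(np.float32(578.6), np.float32(168.4), np.float32(44.2)), (np.float32(576.4), np.float32(168.6), np.float32(45.0))] [(np.float32(581.4), np.float32(166.9), np.float32(50.2)), (np.float32(582.9), np.float32(168.4), np.float32(49.5))]
front_1 [(np.float32(444.9), np.float32(364.1), np.float32(45.3)), (np.float32(443.1), np.float32(362.9), np.float32(45.8))] [(np.float32(442.4), np.float32(361.6), np.float32(50.3)), (np.float32(442.1), np.float32(364.1), np.float32(49.5))]
[ 127.5  -203.25]
```

Request:
arm_command(
  rows=[
    [[0.02,-0.032,0],[0,0,0]],
    [[0.05,-0.08,0],[0,0,0]],
    [[0.09,-0.143,0],[0,0,0]],
    [[0.13,-0.207,0],[0,0,0]],
    [[0.17,-0.271,0],[0,0,0]],
  ],
)

```text
clock: 8.8
position: [492.9, 228.4, 75.0]
ee_rot: [1.0, 0.02, -0.0, 0.001]
contact_force: [-0.5, -2.2, 6.6]
gripper_width: 26.2
grasp_force: 59.4
```

Request:
arm_command(
  rows=[
    [[0.04,-0.064,0],[0,0,0]],
    [[0.08,-0.128,0],[0,0,0]],
    [[0.12,-0.191,0],[0,0,0]],
    [[0.16,-0.255,0],[0,0,0]],
    [[0.2,-0.319,0],[0,0,0]],
  ],
)

```text
clock: 9.3
position: [539.8, 310.2, 75.0]
ee_rot: [1.0, 0.02, -0.0, 0.001]
contact_force: [-0.4, -2.5, 5.9]
gripper_width: 26.2
grasp_force: 59.4
```

Request:
arm_command(
  rows=[
    [[0.04,-0.064,0],[0,0,0]],
    [[0.08,-0.128,0],[0,0,0]],
    [[0.12,-0.191,0],[0,0,0]],
    [[0.14,-0.223,0],[0,0,0]],
    [[0.14,-0.223,0],[0,0,0]],
  ],
)

```text
clock: 9.8
position: [573.6, 369.0, 75.1]
ee_rot: [1.0, 0.021, 0.001, -0.001]
contact_force: [1.1, 2.1, 3.3]
gripper_width: 26.2
grasp_force: 59.1
```

```bash
python3 - <<'E'
from look import *
s=st(); print(s["grasp_force"]); print(tool(RING["rear_1"],s["position"])*250)
im,_=arm.get_image("side"); wim,_=arm.get_image("wrist"); cv2.imwrite("pics/m2.png",np.hstack([im[180:420,180:480],wim[120:360,150:450]]))
E
```

```text
9.8 [573.6 369.   75.1] [[0.999, 0.042, 0.003], [0.042, -0.999, 0.002], [0.003, -0.002, -1.0]] [1.1 2.1 3.3] 26.17948244654084 [ 0.81  0.61 -0.03  0.   -0.93  0.8 ]
59.13009703159332
[-1.5  1.5]
```

View pics/m2.png

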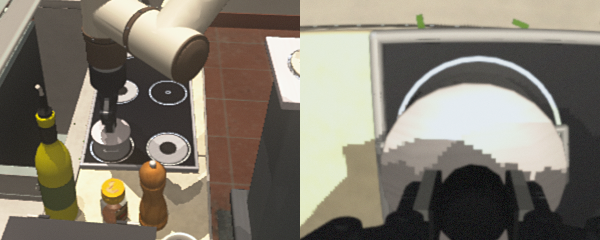

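The pot is on rear_1, with the ring arc even around it at (480,60–120) in the wrist crop. A small trim, then release.

Request:
arm_command(
  rows=[
    [[-0.006,0.006,0],[0,0,0]],
    [[-0.006,0.006,0],[0,0,0]],
    [[-0.006,0.006,0],[0,0,0]],
  ],
)

```text
clock: 10.2
position: [570.9, 365.9, 75.0]
ee_rot: [1.0, 0.02, 0.0, -0.0]
contact_force: [0.4, 1.4, 5.3]
gripper_width: 26.7
grasp_force: 44.2
```

Request:
arm_command(
  rows=[
    [[0,0,0],[0,0,0]],
    [[0,0,0],[0,0,0]],
    [[0,0,0],[0,0,0]],
    [[0,0,-0.1],[0,0,0]],
    [[0,0,-0.3],[0,0,0]],
  ],
  grip=0.6,
)

```text
clock: 10.7
position: [567.9, 363.4, 144.3]
ee_rot: [1.0, 0.02, -0.005, 0.004]
contact_force: [0.5, 0.9, 0.3]
gripper_width: 51.2
grasp_force: 0.0
```

Request:
arm_command(
  rows=[
    [[-0.05,0.2,-0.3],[0,0,0]],
    [[-0.157,0.6,-0.5],[0,0,0]],
    [[-0.157,0.778,-0.56],[0,0,0]],
    [[-0.157,0.778,-0.56],[0,0,0]],
    [[-0.157,0.778,-0.56],[0,0,0]],
  ],
  grip=0,
)

```text
clock: 11.2
position: [538.3, 167.8, 290.1]
ee_rot: [1.0, 0.02, -0.001, 0.0]
contact_force: [0.9, 0.5, 0.3]
gripper_width: -0.0
grasp_force: 0.0
```

Request:
arm_command(
  rows=[
    [[0,0,0],[0,0,0]],
    [[0,0,0],[0,0,0]],
    [[0,0,0],[0,0,0]],
  ],
)

```text
clock: 11.5
position: [538.9, 170.2, 288.1]
ee_rot: [1.0, 0.02, -0.001, 0.0]
contact_force: [0.6, 0.1, -0.8]
gripper_width: 0.3
grasp_force: 0.0
```

```bash
cat > scan.py <<'E'
from look import *
# grey-level fit: bright annulus / lid mask -> circle by least squares on contour
def fit(o,p,r,win=75,tol=4):
    c,w=int(460-p[1]),int(680-p[0]); y0,x0=max(w-win,0),max(c-win,0)
    g=cv2.GaussianBlur(cv2.cvtColor(o,cv2.COLOR_BGR2GRAY)[y0:w+win,x0:c+win],(3,3),0).astype('f')
    gx,gy=cv2.Sobel(g,5,1,0),cv2.Sobel(g,5,0,1); best=(-1e9,0,0)
    th=np.linspace(0,2*np.pi,180,endpoint=False)
    for dx in np.arange(-20,20.1,.5):
        for dy in np.arange(-20,20.1,.5):
            u=c+dx-x0+r*np.cos(th); v=w+dy-y0+r*np.sin(th)
            k=(u>1)&(v>1)&(u<g.shape[1]-2)&(v<g.shape[0]-2); ui,vi=np.round(u[k]).astype(int),np.round(v[k]).astype(int)
            s=np.minimum(np.maximum(-(gx[vi,ui]*np.cos(th[k])+gy[vi,ui]*np.sin(th[k])),0),150).sum()
            if s>best[0]: best=(s,680-(w+dy),460-(c+dx))
    return tuple(round(float(b),1) for b in best)
def scan(cams=("wrist",),items=()):
    for n in cams:
        im,_=arm.get_image(n); cv2.imwrite("pics/last_%s.png"%n,im); O={z:ortho(n,z,im=im) for z in(10,14,68)}
        for k,what in items:
            z,r={"cover":(14,45),"ring":(10,50),"lid":(68,43.5)}[what]
            print(n,k,what,fit(O[z],RING[k],r),"nominal",np.round(RING[k],1))
if __name__=="__main__":
    st()
    its=[tuple(a.split(":")) for a in sys.argv[2:]]; scan(sys.argv[1].split(","),its)
E
python3 scan.py wrist,top rear_1:lid rear_1:ring rear_2:cover rear_2:ring rear_3:cover rear_3:ring front_1:cover front_1:ring front_2:ring front_3:lid
python3 -c "
from look import *
im=cv2.imread('pics/last_wrist.png'); o=ortho('wrist',10,im=im)
cv2.imwrite('pics/s3.png',o)"
```

```text
11.5 [538.9 170.2 288.1] [[0.999, 0.041, -0.002], [0.041, -0.999, -0.001], [-0.002, 0.001, -1.0]] [ 0.6  0.1 -0.8] 0.28198846456864335 [ 0.59  0.25 -0.04 -0.   -1.28  1.02]
wrist rear_1 lid (18593.0, 570.0, 364.0) nominal [572.3 367.5]
wrist rear_1 ring (17178.4, 573.0, 365.5) nominal [572.3 367.5]
wrist rear_2 cover (22759.3, 576.5, 170.0) nominal [580.6 167.7]
wrist rear_2 ring (27000.0, 581.5, 167.5) nominal [580.6 167.7]
wrist rear_3 cover (16577.4, 587.0, -34.0) nominal [589.  -32.1]
wrist rear_3 ring (27000.0, 590.0, -32.5) nominal [589.  -32.1]
wrist front_1 cover (20994.1, 444.5, 366.0) nominal [442.4 362.1]
wrist front_1 ring (26954.4, 442.5, 361.5) nominal [442.4 362.1]
wrist front_2 ring (21712.5, 451.5, 162.0) nominal [450.8 162.3]
wrist front_3 lid (13514.0, 466.0, -36.0) nominal [459.1 -37.5]
top rear_1 lid (5146.0, 561.0, 366.0) nominal [572.3 367.5]
top rear_1 ring (5020.4, 576.0, 383.0) nominal [572.3 367.5]
top rear_2 cover (16556.1, 580.5, 170.5) nominal [580.6 167.7]
top rear_2 ring (17288.4, 581.0, 166.0) nominal [580.6 167.7]
top rear_3 cover (19350.9, 590.0, -33.0) nominal [589.  -32.1]
top rear_3 ring (25170.9, 591.0, -33.5) nominal [589.  -32.1]
top front_1 cover (3647.7, 425.5, 374.5) nominal [442.4 362.1]
top front_1 ring (3730.7, 425.0, 370.0) nominal [442.4 362.1]
top front_2 ring (26341.8, 452.0, 161.0) nominal [450.8 162.3]
top front_3 lid (24614.2, 461.0, -39.5) nominal [459.1 -37.5]
```

View pics/s3.png

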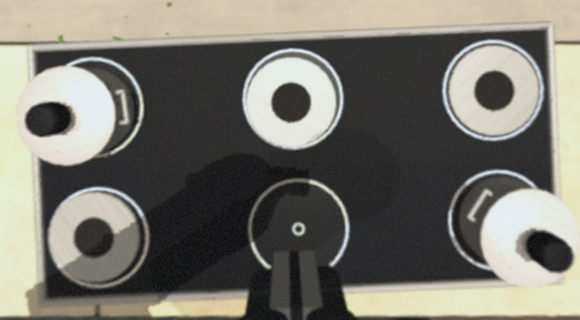

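Covers 2 and 3 are still on the rear rings (pads at (291,102) and (494,90)), the pot is on rear_1, and front_2 is free. Now cover 2.

Request:
arm_command(
  rows=[
    [[0.15,0.011,0.2],[0,0,0]],
    [[0.158,0.011,0.4],[0,0,0]],
    [[0.158,0.011,0.6],[0,0,0]],
    [[0.158,0.011,0.8],[0,0,0]],
    [[0.158,0.011,1.0],[0,0,0]],
  ],
)

```text
clock: 12.1
position: [578.5, 169.4, 47.1]
ee_rot: [1.0, 0.021, -0.001, 0.0]
contact_force: [1.0, 0.6, 0.2]
gripper_width: 0.1
grasp_force: 0.0
```

Request:
arm_command(
  rows=[
    [[0,0,0.02],[0,0,0]],
    [[0,0,0.02],[0,0,0]],
    [[0,0,0.02],[0,0,0]],
  ],
)

```text
clock: 12.4
position: [580.8, 170.1, 47.5]
ee_rot: [1.0, 0.021, 0.002, -0.001]
contact_force: [0.2, -0.6, 0.9]
gripper_width: 0.1
grasp_force: 0.0
```

```bash
sed -i 's/"lid":(68,43.5)}/"lid":(68,43.5),"pad":(14,-20)}/; s/def fit(o,p,r,win=75,tol=4):/def fit(o,p,r,win=75):\n    sg=np.sign(r); r=abs(r)/; s/s=np.minimum(np.maximum(-(gx/s=np.minimum(np.maximum(-sg*(gx/' scan.py
python3 scan.py wrist rear_2:cover rear_2:ring rear_2:pad
```

```text
12.4 [580.8 170.1  47.5] [[0.999, 0.042, 0.004], [0.042, -0.999, 0.002], [0.004, -0.001, -1.0]] [ 0.2 -0.6  0.9] 0.07406711178660137 [ 0.55  0.53 -0.26  0.   -0.77  1.06]
wrist rear_2 cover (17304.3, 578.0, 170.0) nominal [580.6 167.7]
wrist rear_2 ring (21764.0, 581.0, 167.0) nominal [580.6 167.7]
wrist rear_2 pad (19350.9, 579.0, 169.0) nominal [580.6 167.7]
```

Request:
arm_command(
  rows=[
    [[-0.004,0.003,0.06],[0,0,0]],
    [[-0.004,0.003,0.1],[0,0,0]],
    [[-0.004,0.003,0.125],[0,0,0]],
    [[-0.004,0.003,0.135],[0,0,0]],
    [[-0.004,0.003,0.135],[0,0,0]],
  ],
)

```text
clock: 12.95
position: [578.9, 168.3, 14.1]
ee_rot: [1.0, 0.021, 0.001, -0.0]
contact_force: [-3.0, -0.3, 8.8]
gripper_width: -0.1
grasp_force: 4.8
```

Request:
arm_command(
  rows=[
    [[0,0,0.006],[0,0,0]],
    [[0,0,0.01],[0,0,0]],
    [[0,0,0.01],[0,0,0]],
  ],
)

```text
clock: 13.25
position: [579.5, 168.4, 14.0]
ee_rot: [1.0, 0.021, 0.002, -0.0]
contact_force: [-6.5, -1.6, 20.8]
gripper_width: 0.0
grasp_force: 10.6
```

Request:
arm_command(
  rows=[
    [[0,0,-0.006],[0,0,0]],
    [[-0.04,0,-0.006],[0,0,0]],
    [[-0.1,0.001,-0.006],[0,0,0]],
    [[-0.16,0.002,-0.006],[0,0,0]],
    [[-0.22,0.003,-0.006],[0,0,0]],
  ],
)

```text
clock: 13.75
position: [527.5, 167.4, 14.1]
ee_rot: [1.0, 0.021, 0.006, -0.003]
contact_force: [4.0, 0.4, 7.7]
gripper_width: 0.1
grasp_force: 4.4
```

Request:
arm_command(
  rows=[
    [[-0.06,0.001,0],[0,0,0]],
    [[-0.12,0.002,0],[0,0,0]],
    [[-0.18,0.003,0],[0,0,0]],
    [[-0.24,0.004,0],[0,0,0]],
    [[-0.275,0.005,0],[0,0,0]],
  ],
)

```text
clock: 14.25
position: [458.8, 164.1, 14.0]
ee_rot: [1.0, 0.022, 0.006, -0.003]
contact_force: [4.1, -0.4, 10.1]
gripper_width: 0.1
grasp_force: 5.4
```

Request:
arm_command(
  rows=[
    [[-0.02,0.004,0],[0,0,0]],
    [[-0.02,0.004,0],[0,0,0]],
    [[-0.02,0.004,0],[0,0,0]],
  ],
)

```text
clock: 14.55
position: [453.6, 163.0, 14.0]
ee_rot: [1.0, 0.022, 0.005, -0.003]
contact_force: [-1.0, 3.9, 15.0]
gripper_width: 0.1
grasp_force: 7.6
```

```bash
python3 scan.py wrist front_2:cover front_2:ring front_2:pad
```

```text
14.55 [453.6 163.   14. ] [[0.999, 0.043, 0.01], [0.043, -0.999, 0.006], [0.01, -0.006, -1.0]] [-1.   3.9 15. ] 0.1010773612008718 [ 0.68  0.43 -0.6   0.   -0.52  0.93]
wrist front_2 cover (14403.3, 456.0, 165.0) nominal [450.8 162.3]
wrist front_2 ring (17460.9, 452.0, 161.0) nominal [450.8 162.3]
wrist front_2 pad (19270.9, 455.0, 163.0) nominal [450.8 162.3]
```

Request:
arm_command(
  rows=[
    [[-0.008,0.005,0],[0,0,0]],
    [[-0.016,0.01,0],[0,0,0]],
    [[-0.016,0.01,0],[0,0,0]],
    [[-0.016,0.01,0],[0,0,0]],
  ],
)

```text
clock: 15.0
position: [450.9, 161.0, 14.0]
ee_rot: [1.0, 0.022, 0.006, -0.004]
contact_force: [2.6, 2.3, 13.0]
gripper_width: -0.0
grasp_force: 6.1
```

```bash
python3 scan.py wrist front_2:cover front_2:ring front_2:pad
```

```text
15.0 [450.9 161.   14. ] [[0.999, 0.044, 0.012], [0.044, -0.999, 0.008], [0.012, -0.007, -1.0]] [ 2.6  2.3 13. ] -0.009420535376537344 [ 0.68  0.43 -0.61  0.   -0.52  0.93]
wrist front_2 cover (13897.3, 450.0, 161.5) nominal [450.8 162.3]
wrist front_2 ring (17913.5, 451.0, 161.5) nominal [450.8 162.3]
wrist front_2 pad (19211.0, 452.5, 161.0) nominal [450.8 162.3]
```

Request:
arm_command(
  rows=[
    [[0,0,-0.1],[0,0,0]],
    [[0,0,-0.3],[0,0,0]],
    [[0.05,0.05,-0.5],[0,0,0]],
    [[0.15,0.15,-0.7],[0,0,0]],
    [[0.25,0.3,-0.8],[0,0,0]],
  ],
  grip=0.7,
)

```text
clock: 15.55
position: [505.6, 94.8, 207.2]
ee_rot: [1.0, 0.022, 0.004, -0.001]
contact_force: [1.1, 0.9, -0.0]
gripper_width: 60.0
grasp_force: 0.0
```

Request:
arm_command(
  rows=[
    [[0.02,0.08,0],[0,0,0]],
    [[0.02,0.08,0],[0,0,0]],
    [[0.02,0.08,0],[0,0,0]],
  ],
)

```text
clock: 15.85
position: [509.3, 74.0, 202.3]
ee_rot: [1.0, 0.02, 0.0, -0.0]
contact_force: [0.2, 0.3, -1.0]
gripper_width: 59.7
grasp_force: 0.0
```

```bash
python3 scan.py wrist,top front_2:cover front_2:pad front_2:ring front_3:lid front_3:ring rear_3:cover rear_3:pad rear_3:ring rear_2:ring front_1:pad rear_1:lid
```

```text
15.85 [509.3  74.  202.3] [[0.999, 0.039, 0.0], [0.039, -0.999, 0.0], [0.0, -0.0, -1.0]] [ 0.2  0.3 -1. ] 59.749075891690765 [ 0.46  0.22 -0.3  -0.   -1.05  1.15]
wrist front_2 cover (13111.4, 457.5, 157.0) nominal [450.8 162.3]
wrist front_2 pad (26529.3, 451.5, 162.0) nominal [450.8 162.3]
wrist front_2 ring (23368.6, 450.5, 162.0) nominal [450.8 162.3]
wrist front_3 lid (15174.5, 479.0, -19.0) nominal [459.1 -37.5]
wrist front_3 ring (15268.3, 460.5, -37.5) nominal [459.1 -37.5]
wrist rear_3 cover (19312.8, 589.5, -31.0) nominal [589.  -32.1]
wrist rear_3 pad (27000.0, 590.0, -31.0) nominal [589.  -32.1]
wrist rear_3 ring (27000.0, 590.0, -32.5) nominal [589.  -32.1]
wrist rear_2 ring (27000.0, 581.0, 168.0) nominal [580.6 167.7]
wrist front_1 pad (27000.0, 444.0, 366.0) nominal [442.4 362.1]
wrist rear_1 lid (16133.8, 569.0, 361.5) nominal [572.3 367.5]
top front_2 cover (10540.3, 449.0, 154.5) nominal [450.8 162.3]
top front_2 pad (16224.5, 453.0, 160.5) nominal [450.8 162.3]
top front_2 ring (11263.0, 452.5, 159.5) nominal [450.8 162.3]
top front_3 lid (24466.8, 461.5, -40.0) nominal [459.1 -37.5]
top front_3 ring (17743.4, 459.0, -38.0) nominal [459.1 -37.5]
top rear_3 cover (15019.6, 590.5, -31.5) nominal [589.  -32.1]
top rear_3 pad (20059.7, 590.0, -31.0) nominal [589.  -32.1]
top rear_3 ring (15243.0, 590.0, -35.5) nominal [589.  -32.1]
top rear_2 ring (7647.7, 599.5, 148.0) nominal [580.6 167.7]
top front_1 pad (21165.2, 445.0, 364.0) nominal [442.4 362.1]
top rear_1 lid (21727.2, 570.0, 364.5) nominal [572.3 367.5]
```

Request:
arm_command(
  rows=[
    [[-0.212,0.444,0.1],[0,0,0]],
    [[-0.212,0.444,0.1],[0,0,0]],
    [[-0.212,0.444,0.1],[0,0,0]],
    [[-0.212,0.444,0.2],[0,0,0]],
    [[-0.212,0.444,0.28],[0,0,0]],
  ],
)

```text
clock: 16.45
position: [460.4, -38.8, 131.4]
ee_rot: [1.0, 0.02, 0.0, -0.0]
contact_force: [-0.1, 0.4, -0.1]
gripper_width: 59.7
grasp_force: 0.0
```

Request:
arm_command(
  rows=[
    [[0,0,0.12],[0,0,0]],
    [[0,0,0.2],[0,0,0]],
    [[0,0,0.23],[0,0,0]],
    [[0,0,0.23],[0,0,0]],
  ],
)

```text
clock: 16.85
position: [460.6, -38.4, 73.7]
ee_rot: [1.0, 0.021, -0.001, 0.0]
contact_force: [0.1, 0.1, 0.6]
gripper_width: 59.7
grasp_force: 0.0
```

```bash
python3 - <<'E'
from look import *
s=st(); im,_=arm.get_image("wrist"); cv2.imwrite("pics/g3.png",im)
E
```

```text
16.85 [460.6 -38.4  73.7] [[0.999, 0.042, -0.003], [0.042, -0.999, -0.001], [-0.003, 0.001, -1.0]] [0.1 0.1 0.6] 59.708578472265195 [ 0.27  0.3  -0.59  0.   -0.68  1.34]
```

View pics/g3.png

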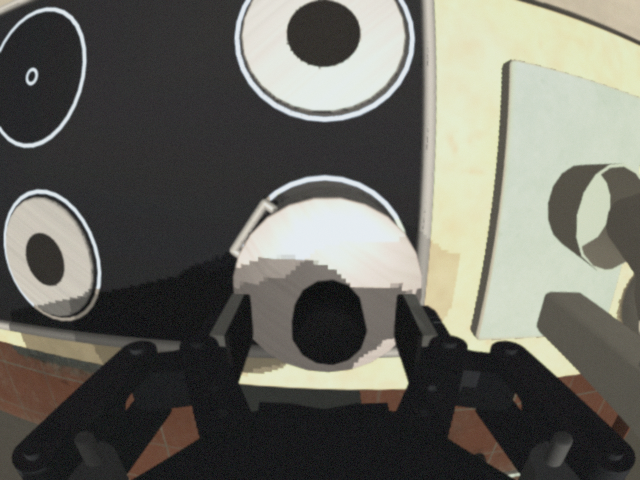

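The knob at (329,322) lies between the fingers, 1–2 mm to the right of their midpoint. Trim and close.

Request:
arm_command(
  rows=[
    [[0,0.006,0],[0,0,0]],
    [[0,0.006,0],[0,0,0]],
  ],
)

```text
clock: 17.1
position: [462.0, -40.1, 75.7]
ee_rot: [1.0, 0.02, 0.001, -0.0]
contact_force: [1.2, 0.1, -0.8]
gripper_width: 59.9
grasp_force: 0.0
```

Request:
arm_command(
  rows=[
    [[0,0,0],[0,0,0]],
    [[0,0,0],[0,0,0]],
    [[0,0,0],[0,0,0]],
    [[0,0,0],[0,0,0]],
    [[0,0,0],[0,0,0]],
  ],
  grip=0,
)

```text
clock: 17.6
position: [461.6, -40.3, 75.4]
ee_rot: [1.0, 0.021, 0.0, 0.0]
contact_force: [-1.8, -0.7, 5.4]
gripper_width: 26.4
grasp_force: 58.9
```

```bash
python3 scan.py wrist,top front_2:pad rear_3:pad rear_2:ring rear_3:ring; python3 -c "
from look import *
s=st(); print(tool(RING['rear_2'],s['position']))"
```

```text
17.6 [461.6 -40.3  75.4] [[0.999, 0.041, 0.001], [0.041, -0.999, -0.0], [0.001, 0.0, -1.0]] [-1.8 -0.7  5.4] 26.434632622352858 [ 0.27  0.3  -0.58  0.   -0.68  1.35]
wrist front_2 pad (27000.0, 452.0, 163.0) nominal [450.8 162.3]
wrist rear_3 pad (27000.0, 590.0, -31.5) nominal [589.  -32.1]
wrist rear_2 ring (21781.1, 581.5, 168.0) nominal [580.6 167.7]
wrist rear_3 ring (18726.5, 589.0, -33.0) nominal [589.  -32.1]
top front_2 pad (7268.2, 435.5, 182.5) nominal [450.8 162.3]
top rear_3 pad (27000.0, 590.0, -32.0) nominal [589.  -32.1]
top rear_2 ring (26501.9, 582.0, 166.0) nominal [580.6 167.7]
top rear_3 ring (18345.3, 591.0, -33.5) nominal [589.  -32.1]
17.7 [461.6 -40.3  75.4] [[0.999, 0.041, 0.001], [0.041, -0.999, -0.0], [0.001, 0.0, -1.0]] [-1.9 -0.5  6.5] 26.050649493319117 [ 0.27  0.3  -0.58  0.   -0.68  1.35]
[ 0.51  -0.811]
```

Request:
arm_command(
  rows=[
    [[0.02,-0.032,0],[0,0,0]],
    [[0.05,-0.08,0],[0,0,0]],
    [[0.09,-0.143,0],[0,0,0]],
    [[0.13,-0.207,0],[0,0,0]],
    [[0.17,-0.271,0],[0,0,0]],
  ],
)

```text
clock: 18.2
position: [501.4, 29.2, 75.4]
ee_rot: [1.0, 0.02, 0.0, 0.0]
contact_force: [-0.3, -2.4, 6.1]
gripper_width: 26.2
grasp_force: 59.4
```

Request:
arm_command(
  rows=[
    [[0.04,-0.064,0],[0,0,0]],
    [[0.08,-0.128,0],[0,0,0]],
    [[0.12,-0.191,0],[0,0,0]],
    [[0.16,-0.255,0],[0,0,0]],
    [[0.2,-0.319,0],[0,0,0]],
  ],
)

```text
clock: 18.7
position: [548.1, 110.9, 75.4]
ee_rot: [1.0, 0.02, 0.0, 0.0]
contact_force: [-0.6, -2.3, 5.2]
gripper_width: 26.6
grasp_force: 59.4
```

Request:
arm_command(
  rows=[
    [[0.04,-0.064,0],[0,0,0]],
    [[0.08,-0.128,0],[0,0,0]],
    [[0.12,-0.18,0],[0,0,0]],
    [[0.147,-0.221,0],[0,0,0]],
    [[0.147,-0.221,0],[0,0,0]],
  ],
)

```text
clock: 19.2
position: [584.0, 169.3, 75.4]
ee_rot: [1.0, 0.021, 0.002, -0.001]
contact_force: [1.6, 2.2, 3.3]
gripper_width: 26.2
grasp_force: 59.4
```

Request:
arm_command(
  rows=[
    [[0,0,0],[0,0,0]],
    [[0,0,0],[0,0,0]],
  ],
)

```text
clock: 19.4
position: [583.0, 167.9, 75.4]
ee_rot: [1.0, 0.02, 0.001, -0.001]
contact_force: [0.7, 1.4, 4.1]
gripper_width: 26.2
grasp_force: 59.5
```

```bash
python3 scan.py top rear_2:lid rear_1:lid; python3 scan.py side rear_1:ring; python3 -c "
from look import *
s=st(); print(s['grasp_force'],tool(RING['rear_2'],s['position'])*250)"
```

```text
19.4 [583.  167.9  75.4] [[0.999, 0.041, 0.003], [0.041, -0.999, 0.001], [0.003, -0.001, -1.0]] [0.7 1.4 4.1] 26.1681561880386 [ 0.55  0.5  -0.23  0.   -0.83  1.06]
top rear_2 lid (10986.7, 563.0, 164.0) nominal [580.6 167.7]
top rear_1 lid (6373.3, 579.5, 352.0) nominal [572.3 367.5]
19.45 [582.9 167.8  75.4] [[0.999, 0.041, 0.002], [0.041, -0.999, 0.001], [0.002, -0.001, -1.0]] [1.  2.6 5.5] 26.347016540004507 [ 0.55  0.5  -0.23  0.   -0.83  1.06]
side rear_1 ring (17026.7, 572.0, 369.5) nominal [572.3 367.5]
19.5 [582.8 167.7  75.4] [[0.999, 0.041, 0.002], [0.041, -0.999, 0.001], [0.002, -0.001, -1.0]] [0.9 2.4 5.1] 26.209651441023908 [ 0.55  0.5  -0.23  0.   -0.83  1.06]
59.47066783905029 [-2.25 -0.25]
```

Request:
arm_command(
  rows=[
    [[0,0,0],[0,0,0]],
    [[0,0,0],[0,0,0]],
    [[0,0,0],[0,0,0]],
    [[0,0,-0.1],[0,0,0]],
    [[0,0,-0.3],[0,0,0]],
  ],
  grip=0.6,
)

```text
clock: 20.0
position: [578.8, 165.8, 145.4]
ee_rot: [1.0, 0.02, -0.006, 0.003]
contact_force: [1.1, -0.0, 0.2]
gripper_width: 51.0
grasp_force: 0.0
```

Request:
arm_command(
  rows=[
    [[0.0,0.2,-0.15],[0,0,0]],
    [[0,0.4,-0.15],[0,0,0]],
    [[0,0.6,-0.15],[0,0,0]],
    [[0,0.8,-0.1],[0,0,0]],
    [[0.018,0.8,0.1],[0,0,0]],
  ],
  grip=0,
)

```text
clock: 20.5
position: [597.6, -35.3, 133.2]
ee_rot: [1.0, 0.019, 0.006, -0.0]
contact_force: [1.3, -0.1, 0.0]
gripper_width: 0.2
grasp_force: 0.0
```

Request:
arm_command(
  rows=[
    [[0,0,0.2],[0,0,0]],
    [[0,0,0.35],[0,0,0]],
    [[0,0,0.35],[0,0,0]],
    [[0,0,0.35],[0,0,0]],
  ],
)

```text
clock: 20.9
position: [594.5, -31.6, 40.9]
ee_rot: [1.0, 0.021, -0.001, 0.0]
contact_force: [1.8, -0.6, 0.3]
gripper_width: -0.1
grasp_force: 0.0
```

```bash
python3 scan.py wrist,top rear_3:pad rear_2:lid rear_1:lid front_2:pad front_1:pad front_3:ring rear_3:ring front_2:ring front_1:ring
```

```text
20.9 [594.5 -31.6  40.9] [[0.999, 0.041, -0.001], [0.041, -0.999, -0.001], [-0.001, 0.001, -1.0]] [ 1.8 -0.6  0.3] -0.10821897424434224 [ 0.22  0.53 -0.29  0.   -0.75  1.39]
wrist rear_3 pad (19127.5, 590.0, -32.0) nominal [589.  -32.1]
wrist rear_2 lid (5519.8, 588.5, 164.0) nominal [580.6 167.7]
wrist rear_1 lid (0.0, 593.0, 388.0) nominal [572.3 367.5]
wrist front_2 pad (14642.2, 451.0, 165.0) nominal [450.8 162.3]
wrist front_1 pad (0.0, 463.0, 383.0) nominal [442.4 362.1]
wrist front_3 ring (924.0, 478.0, -36.0) nominal [459.1 -37.5]
wrist rear_3 ring (18366.8, 591.0, -32.5) nominal [589.  -32.1]
wrist front_2 ring (14916.3, 451.5, 166.5) nominal [450.8 162.3]
wrist front_1 ring (0.0, 463.0, 383.0) nominal [442.4 362.1]
top rear_3 pad (16199.4, 590.0, -33.0) nominal [589.  -32.1]
top rear_2 lid (9768.9, 584.0, 168.0) nominal [580.6 167.7]
top rear_1 lid (25784.6, 570.0, 364.5) nominal [572.3 367.5]
top front_2 pad (27000.0, 452.5, 161.0) nominal [450.8 162.3]
top front_1 pad (27000.0, 446.5, 365.0) nominal [442.4 362.1]
top front_3 ring (16751.7, 461.0, -40.0) nominal [459.1 -37.5]
top rear_3 ring (15609.0, 589.5, -33.0) nominal [589.  -32.1]
top front_2 ring (17228.4, 452.0, 161.5) nominal [450.8 162.3]
top front_1 ring (26791.0, 444.0, 360.5) nominal [442.4 362.1]
```

Request:
arm_command(
  rows=[
    [[-0.017,0.001,0.05],[0,0,0]],
    [[-0.017,0.001,0.08],[0,0,0]],
    [[-0.017,0.001,0.1],[0,0,0]],
    [[-0.017,0.001,0.112],[0,0,0]],
    [[-0.017,0.001,0.112],[0,0,0]],
  ],
)

```text
clock: 21.5
position: [591.1, -31.6, 14.2]
ee_rot: [1.0, 0.021, 0.001, 0.0]
contact_force: [-0.5, 0.1, 4.5]
gripper_width: -0.3
grasp_force: 1.8
```

Request:
arm_command(
  rows=[
    [[0,0,0.004],[0,0,0]],
    [[0,0,0.004],[0,0,0]],
  ],
)

```text
clock: 21.7
position: [591.1, -31.6, 14.1]
ee_rot: [1.0, 0.021, 0.001, 0.0]
contact_force: [-3.3, 1.1, 9.5]
gripper_width: -0.0
grasp_force: 4.8
```

Request:
arm_command(
  rows=[
    [[0,0,0.003],[0,0,0]],
    [[-0.04,0.001,0.003],[0,0,0]],
    [[-0.1,0.002,0.003],[0,0,0]],
    [[-0.16,0.003,0.003],[0,0,0]],
    [[-0.22,0.004,0.003],[0,0,0]],
  ],
)

```text
clock: 22.2
position: [539.9, -34.2, 14.1]
ee_rot: [1.0, 0.022, 0.006, -0.0]
contact_force: [3.6, 0.1, 7.6]
gripper_width: -0.0
grasp_force: 4.1
```

Request:
arm_command(
  rows=[
    [[-0.06,0.001,0],[0,0,0]],
    [[-0.12,0.002,0],[0,0,0]],
    [[-0.18,0.003,0],[0,0,0]],
    [[-0.24,0.004,0],[0,0,0]],
    [[-0.28,0.005,0],[0,0,0]],
  ],
)

```text
clock: 22.7
position: [470.3, -38.0, 14.1]
ee_rot: [1.0, 0.022, 0.006, -0.001]
contact_force: [4.2, 0.5, 9.6]
gripper_width: 0.1
grasp_force: 4.8
```

Request:
arm_command(
  rows=[
    [[-0.022,0.003,0],[0,0,0]],
    [[-0.03,0.003,0],[0,0,0]],
    [[-0.03,0.003,0],[0,0,0]],
    [[-0.03,0.003,0],[0,0,0]],
  ],
)

```text
clock: 23.1
position: [463.0, -39.0, 14.0]
ee_rot: [1.0, 0.022, 0.005, -0.001]
contact_force: [1.4, -0.9, 12.1]
gripper_width: -0.0
grasp_force: 6.4
```

```bash
python3 scan.py wrist,side front_3:cover front_3:ring front_3:pad
```

```text
23.1 [463. -39.  14.] [[0.999, 0.043, 0.011], [0.043, -0.999, 0.002], [0.011, -0.001, -1.0]] [ 1.4 -0.9 12.1] -0.008938231345738198 [ 0.27  0.41 -0.65  0.   -0.5   1.34]
wrist front_3 cover (13800.0, 464.0, -41.0) nominal [459.1 -37.5]
wrist front_3 ring (17497.1, 460.0, -38.0) nominal [459.1 -37.5]
wrist front_3 pad (18888.7, 464.0, -40.0) nominal [459.1 -37.5]
side front_3 cover (14009.8, 462.0, -35.5) nominal [459.1 -37.5]
side front_3 ring (15883.3, 458.5, -33.5) nominal [459.1 -37.5]
side front_3 pad (14275.0, 462.5, -36.0) nominal [459.1 -37.5]
```

Request:
arm_command(
  rows=[
    [[-0.009,-0.004,0],[0,0,0]],
    [[-0.018,-0.009,0],[0,0,0]],
    [[-0.018,-0.009,0],[0,0,0]],
    [[-0.018,-0.009,0],[0,0,0]],
  ],
)

```text
clock: 23.6
position: [458.8, -36.9, 14.0]
ee_rot: [1.0, 0.022, 0.006, -0.001]
contact_force: [1.8, -0.4, 12.1]
gripper_width: 0.0
grasp_force: 6.1
```

```bash
python3 scan.py wrist,side front_3:cover front_3:ring front_3:pad
```

```text
23.6 [458.8 -36.9  14. ] [[0.999, 0.043, 0.011], [0.043, -0.999, 0.002], [0.012, -0.001, -1.0]] [ 1.8 -0.4 12.1] 0.03382100214196782 [ 0.28  0.4  -0.66  0.   -0.5   1.34]
wrist front_3 cover (13668.1, 457.0, -37.5) nominal [459.1 -37.5]
wrist front_3 ring (18039.0, 460.0, -38.5) nominal [459.1 -37.5]
wrist front_3 pad (18941.8, 459.5, -38.0) nominal [459.1 -37.5]
side front_3 cover (13964.1, 456.0, -34.5) nominal [459.1 -37.5]
side front_3 ring (16180.8, 459.5, -33.5) nominal [459.1 -37.5]
side front_3 pad (14766.1, 458.5, -33.5) nominal [459.1 -37.5]
```

Request:
arm_command(
  rows=[
    [[0,0,-0.15],[0,0,0]],
    [[0,0,-0.35],[0,0,0]],
    [[0,0,-0.55],[0,0,0]],
    [[0,-0.1,-0.75],[0,0,0]],
    [[0.05,-0.2,-0.9],[0,0,0]],
  ],
)

```text
clock: 24.2
position: [462.5, 10.9, 237.4]
ee_rot: [1.0, 0.019, 0.001, -0.001]
contact_force: [1.7, -0.3, -1.3]
gripper_width: 0.4
grasp_force: 0.0
```

Request:
arm_command(
  rows=[
    [[0.23,-0.59,-0.2],[0,0,0]],
    [[0.23,-0.59,-0.2],[0,0,0]],
    [[0.23,-0.59,-0.2],[0,0,0]],
    [[0.23,-0.59,-0.2],[0,0,0]],
    [[0.23,-0.59,-0.2],[0,0,0]],
  ],
)

```text
clock: 24.7
position: [515.5, 162.8, 284.5]
ee_rot: [1.0, 0.022, 0.001, -0.0]
contact_force: [-1.0, -0.9, -0.7]
gripper_width: -0.0
grasp_force: 0.0
```

```bash
sleep 0; python3 scan.py wrist,side front_1:pad front_1:ring front_2:pad front_2:ring front_3:pad front_3:ring rear_1:ring rear_2:ring rear_1:lid rear_2:lid; python3 -c "
from look import *
im=cv2.imread('pics/last_wrist.png'); cv2.imwrite('pics/s4.png',np.vstack([ortho('wrist',10,im=im),ortho('wrist',68,im=im)[:220]]))"
```

```text
24.7 [515.5 162.8 284.5] [[0.999, 0.043, 0.001], [0.043, -0.999, 0.001], [0.001, -0.001, -1.0]] [-1.  -0.9 -0.7] -0.003416895809230855 [ 0.61  0.21 -0.11  0.   -1.25  1.01]
wrist front_1 pad (27000.0, 443.0, 363.0) nominal [442.4 362.1]
wrist front_1 ring (27000.0, 441.5, 359.0) nominal [442.4 362.1]
wrist front_2 pad (26413.5, 450.0, 159.0) nominal [450.8 162.3]
wrist front_2 ring (23619.9, 449.5, 159.5) nominal [450.8 162.3]
wrist front_3 pad (27000.0, 457.0, -39.0) nominal [459.1 -37.5]
wrist front_3 ring (27000.0, 458.0, -40.5) nominal [459.1 -37.5]
wrist rear_1 ring (17190.3, 571.5, 362.5) nominal [572.3 367.5]
wrist rear_2 ring (24704.2, 580.5, 164.5) nominal [580.6 167.7]
wrist rear_1 lid (18315.2, 569.0, 360.5) nominal [572.3 367.5]
wrist rear_2 lid (25392.9, 581.5, 164.0) nominal [580.6 167.7]
side front_1 pad (27000.0, 444.5, 367.5) nominal [442.4 362.1]
side front_1 ring (23333.1, 442.5, 363.0) nominal [442.4 362.1]
side front_2 pad (19530.3, 450.5, 164.0) nominal [450.8 162.3]
side front_2 ring (23923.5, 451.0, 165.5) nominal [450.8 162.3]
side front_3 pad (26905.2, 457.5, -33.5) nominal [459.1 -37.5]
side front_3 ring (23168.4, 459.0, -33.0) nominal [459.1 -37.5]
side rear_1 ring (16905.0, 572.0, 369.5) nominal [572.3 367.5]
side rear_2 ring (14524.9, 580.0, 171.0) nominal [580.6 167.7]
side rear_1 lid (24216.6, 569.0, 375.0) nominal [572.3 367.5]
side rear_2 lid (24329.4, 580.5, 177.5) nominal [580.6 167.7]
```

View pics/s4.png

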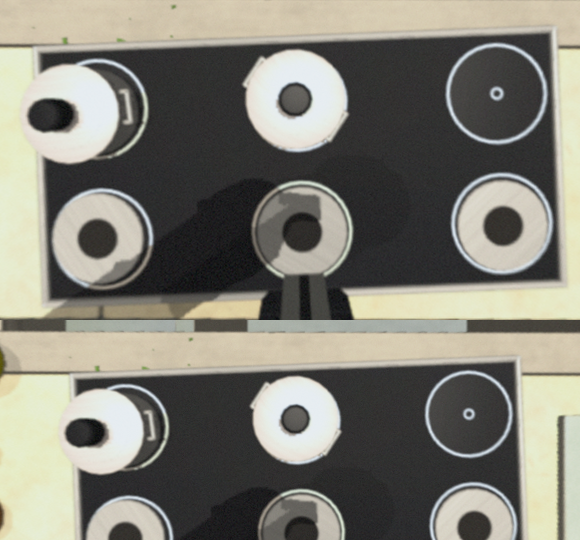

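Relative to the rings: cover 2, cover 3 and the rear_2 pot are within about 1 mm. Cover 1 is about 4 mm off to the left (pad (98,238), ring (101,239)), and the rear_1 pot is about 3 mm short and right. I'll mend both.

Request:
arm_command(
  rows=[
    [[-0.25,-0.823,0],[0,0,0]],
    [[-0.25,-0.823,0.1],[0,0,0]],
    [[-0.25,-0.823,0.2],[0,0,0]],
    [[-0.25,-0.823,0.3],[0,0,0]],
    [[-0.25,-0.823,0.4],[0,0,0]],
  ],
)

```text
clock: 25.3
position: [444.7, 363.4, 188.3]
ee_rot: [1.0, 0.021, 0.002, -0.002]
contact_force: [-0.1, 0.4, 0.1]
gripper_width: -0.0
grasp_force: 0.0
```

Request:
arm_command(
  rows=[
    [[0,0,0.2],[0,0,0]],
    [[0,0,0.4],[0,0,0]],
    [[0,0,0.5],[0,0,0]],
    [[0,0,0.5],[0,0,0]],
  ],
)

```text
clock: 25.7
position: [442.6, 357.5, 58.1]
ee_rot: [1.0, 0.019, -0.003, 0.004]
contact_force: [-0.7, -0.2, 0.2]
gripper_width: -0.1
grasp_force: 0.0
```

```bash
python3 scan.py wrist,side front_1:pad front_1:ring
```

```text
25.7 [442.6 357.5  58.1] [[0.999, 0.038, -0.007], [0.038, -0.999, -0.008], [-0.007, 0.008, -1.0]] [-0.7 -0.2  0.2] -0.07143775856246698 [ 0.96  0.48 -0.34 -0.   -0.77  0.65]
wrist front_1 pad (22434.5, 446.0, 367.0) nominal [442.4 362.1]
wrist front_1 ring (15712.7, 444.5, 363.5) nominal [442.4 362.1]
side front_1 pad (20796.3, 445.0, 367.0) nominal [442.4 362.1]
side front_1 ring (20568.6, 442.0, 363.5) nominal [442.4 362.1]
```

Request:
arm_command(
  rows=[
    [[0,-0.008,0.06],[0,0,0]],
    [[0,-0.008,0.12],[0,0,0]],
    [[0,-0.008,0.12],[0,0,0]],
    [[0,-0.008,0.12],[0,0,0]],
  ],
)

```text
clock: 26.2
position: [445.5, 364.6, 34.4]
ee_rot: [1.0, 0.02, 0.001, -0.001]
contact_force: [0.4, -0.0, -0.0]
gripper_width: 0.0
grasp_force: 0.0
```

Now press with about 12 N.

Request:
arm_command(
  rows=[
    [[-0.002,-0.004,0.05],[0,0,0]],
    [[-0.002,-0.004,0.075],[0,0,0]],
    [[-0.002,-0.004,0.088],[0,0,0]],
    [[-0.002,-0.004,0.092],[0,0,0]],
    [[-0.002,-0.004,0.092],[0,0,0]],
  ],
)

```text
clock: 26.7
position: [444.7, 365.6, 14.0]
ee_rot: [1.0, 0.021, 0.001, -0.0]
contact_force: [-6.5, -6.3, 28.0]
gripper_width: 0.1
grasp_force: 13.7
```

Request:
arm_command(
  rows=[
    [[0,0,-0.01],[0,0,0]],
    [[-0.005,0.01,-0.01],[0,0,0]],
    [[-0.01,0.02,-0.01],[0,0,0]],
    [[-0.01,0.02,-0.01],[0,0,0]],
    [[-0.01,0.02,-0.01],[0,0,0]],
  ],
)

```text
clock: 27.2
position: [443.9, 362.7, 14.1]
ee_rot: [1.0, 0.021, 0.003, -0.003]
contact_force: [0.9, 2.2, 8.9]
gripper_width: -0.5
grasp_force: 4.7
```

```bash
python3 scan.py wrist,side front_1:pad front_1:ring
```

```text
27.2 [443.9 362.7  14.1] [[0.999, 0.043, 0.005], [0.043, -0.999, 0.006], [0.006, -0.006, -1.0]] [0.9 2.2 8.9] -0.45598070208288105 [ 0.97  0.54 -0.37  0.   -0.65  0.64]
wrist front_1 pad (18961.3, 445.0, 362.0) nominal [442.4 362.1]
wrist front_1 ring (17816.8, 443.0, 361.0) nominal [442.4 362.1]
side front_1 pad (16637.7, 444.5, 364.5) nominal [442.4 362.1]
side front_1 ring (19850.1, 442.0, 364.0) nominal [442.4 362.1]
```

Request:
arm_command(
  rows=[
    [[-0.006,0.002,0.001],[0,0,0]],
    [[-0.01,0.003,0.001],[0,0,0]],
    [[-0.01,0.003,0.001],[0,0,0]],
    [[-0.01,0.003,0.001],[0,0,0]],
  ],
)

```text
clock: 27.7
position: [442.1, 362.2, 14.1]
ee_rot: [1.0, 0.021, 0.003, -0.003]
contact_force: [2.1, 1.3, 9.3]
gripper_width: 0.1
grasp_force: 4.7
```

Request:
arm_command(
  rows=[
    [[0,0,-0.1],[0,0,0]],
    [[0,0,-0.3],[0,0,0]],
    [[0,0,-0.5],[0,0,0]],
    [[0,0,-0.6],[0,0,0]],
    [[0,0,-0.6],[0,0,0]],
  ],
  grip=0.6,
)

```text
clock: 28.2
position: [440.9, 361.0, 166.1]
ee_rot: [1.0, 0.021, 0.003, -0.004]
contact_force: [-0.4, 1.0, 0.8]
gripper_width: 51.3
grasp_force: 0.0
```

```bash
python3 scan.py wrist,side front_1:pad front_1:ring rear_1:lid rear_1:ring rear_2:lid; python3 -c "
from look import *
im=cv2.imread('pics/last_wrist.png'); cv2.imwrite('pics/s5.png',ortho('wrist',10,im=im)[:,:300]); print(tool((570,365.5),arm.read_state()['position']))"
```

```text
28.2 [440.9 361.  166.1] [[0.999, 0.041, 0.006], [0.041, -0.999, 0.007], [0.007, -0.007, -1.0]] [-0.4  1.   0.8] 51.27199160287701 [ 0.97  0.34 -0.23  0.   -0.99  0.64]
wrist front_1 pad (27000.0, 442.0, 359.0) nominal [442.4 362.1]
wrist front_1 ring (27000.0, 441.5, 359.5) nominal [442.4 362.1]
wrist rear_1 lid (25235.5, 562.5, 364.0) nominal [572.3 367.5]
wrist rear_1 ring (18831.1, 579.5, 364.5) nominal [572.3 367.5]
wrist rear_2 lid (17872.9, 579.0, 172.5) nominal [580.6 167.7]
side front_1 pad (23479.2, 443.0, 364.0) nominal [442.4 362.1]
side front_1 ring (22749.5, 442.5, 363.5) nominal [442.4 362.1]
side rear_1 lid (24203.8, 569.0, 374.5) nominal [572.3 367.5]
side rear_1 ring (16910.8, 572.0, 369.5) nominal [572.3 367.5]
side rear_2 lid (24324.5, 580.5, 177.5) nominal [580.6 167.7]
[ 0.525 -0.005]
```

Request:
arm_command(
  rows=[
    [[0.525,-0.005,0],[0,0,0]],
    [[0.525,-0.005,0],[0,0,0]],
    [[0.525,-0.005,0],[0,0,0]],
    [[0.525,-0.005,0],[0,0,0]],
    [[0.525,-0.005,0.1],[0,0,0]],
  ],
)

```text
clock: 28.8
position: [572.0, 366.0, 136.7]
ee_rot: [1.0, 0.02, 0.001, -0.001]
contact_force: [-0.1, 0.5, -0.4]
gripper_width: 51.5
grasp_force: 0.0
```

Request:
arm_command(
  rows=[
    [[0,0,0],[0,0,0]],
    [[0,0,0],[0,0,0]],
    [[0,0,0],[0,0,0]],
  ],
)

```text
clock: 29.1
position: [570.1, 365.9, 137.1]
ee_rot: [1.0, 0.021, 0.0, 0.0]
contact_force: [0.2, 0.4, -0.1]
gripper_width: 51.2
grasp_force: 0.0
```

```bash
python3 scan.py wrist rear_1:lid rear_1:ring; python3 - <<'E'
from look import *
im=cv2.imread("pics/last_wrist.png"); cv2.imwrite("pics/g4.png",im)
E
```

```text
29.1 [570.1 365.9 137.1] [[0.999, 0.042, 0.001], [0.042, -0.999, -0.0], [0.0, 0.0, -1.0]] [ 0.2  0.4 -0.1] 51.21632549674705 [ 0.81  0.54  0.02  0.   -1.05  0.8 ]
wrist rear_1 lid (20809.5, 572.0, 367.0) nominal [572.3 367.5]
wrist rear_1 ring (15322.4, 573.5, 367.5) nominal [572.3 367.5]
```

View pics/g4.png

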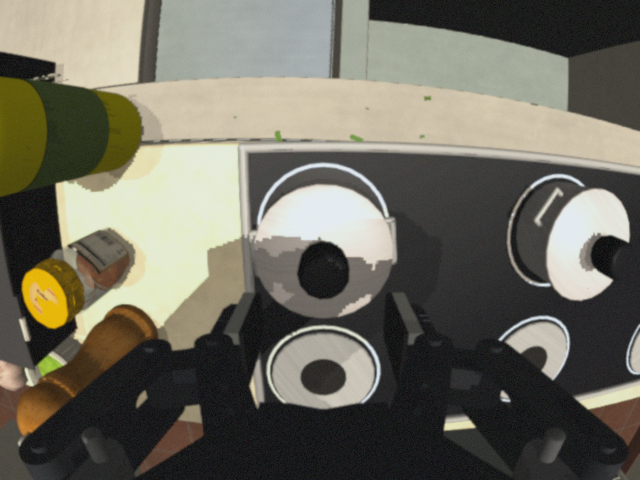

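The knob at (323,268) is centred between the open fingers, and this view puts the pot only 1.5–3 mm short of the rear_1 centre. I'll grasp it and nudge by 2 mm.

Request:
arm_command(
  rows=[
    [[0,0,0.12],[0,0,0]],
    [[0,0,0.2],[0,0,0]],
    [[0,0,0.247],[0,0,0]],
    [[0,0,0.247],[0,0,0]],
    [[0,0,0.247],[0,0,0]],
  ],
)

```text
clock: 29.65
position: [570.9, 366.1, 76.0]
ee_rot: [1.0, 0.021, 0.001, -0.0]
contact_force: [0.7, -0.0, -0.4]
gripper_width: 51.2
grasp_force: 0.0
```

Request:
arm_command(
  rows=[
    [[0,0,0],[0,0,0]],
    [[0,0,0],[0,0,0]],
    [[0,0,0],[0,0,0]],
    [[0,0,0],[0,0,0]],
    [[0,0,0],[0,0,0]],
  ],
  grip=0,
)

```text
clock: 30.15
position: [571.0, 366.1, 76.5]
ee_rot: [1.0, 0.021, 0.001, -0.001]
contact_force: [-0.1, 0.3, 5.8]
gripper_width: 26.3
grasp_force: 59.7
```

Request:
arm_command(
  rows=[
    [[0.004,-0.002,0],[0,0,0]],
    [[0.01,-0.004,0],[0,0,0]],
    [[0.01,-0.004,0],[0,0,0]],
    [[0.01,-0.004,0],[0,0,0]],
  ],
)

```text
clock: 30.55
position: [573.1, 366.9, 76.6]
ee_rot: [1.0, 0.021, 0.001, -0.0]
contact_force: [-2.1, -1.3, 5.8]
gripper_width: 26.1
grasp_force: 60.1
```

Request:
arm_command(
  rows=[
    [[0,0,0],[0,0,0]],
    [[0,0,0],[0,0,0]],
    [[0,0,0],[0,0,0]],
    [[0,0,-0.1],[0,0,0]],
    [[0,0,-0.3],[0,0,0]],
  ],
  grip=0.6,
)

```text
clock: 31.05
position: [570.3, 364.7, 145.0]
ee_rot: [1.0, 0.02, -0.005, 0.004]
contact_force: [0.8, 0.7, 0.0]
gripper_width: 51.5
grasp_force: 0.0
```

Request:
arm_command(
  rows=[
    [[0,0,-0.2],[0,0,0]],
    [[-0.2,0.2,-0.35],[0,0,0]],
    [[-0.24,0.5,-0.5],[0,0,0]],
    [[-0.24,0.8,-0.5],[0,0,0]],
    [[-0.24,0.8,-0.5],[0,0,0]],
  ],
  grip=0,
)

```text
clock: 31.55
position: [522.7, 192.8, 269.0]
ee_rot: [1.0, 0.021, 0.0, -0.0]
contact_force: [0.5, -0.9, 0.2]
gripper_width: -0.1
grasp_force: 0.0
```

Request:
arm_command(
  rows=[
    [[0,0,0],[0,0,0]],
    [[0,0,0],[0,0,0]],
    [[0,0,0],[0,0,0]],
  ],
)

```text
clock: 31.85
position: [523.4, 194.5, 267.6]
ee_rot: [1.0, 0.02, -0.0, 0.0]
contact_force: [0.1, 0.4, -1.3]
gripper_width: -0.3
grasp_force: 0.0
```

```bash
python3 scan.py wrist,top,side front_1:pad front_1:ring front_2:pad front_2:ring front_3:pad front_3:ring rear_1:ring rear_2:ring rear_3:ring rear_1:lid rear_2:lid; python3 -c "
from look import *
im=cv2.imread('pics/last_wrist.png'); cv2.imwrite('pics/s6.png',ortho('wrist',10,im=im))"
```

```text
31.85 [523.4 194.5 267.6] [[0.999, 0.041, -0.001], [0.041, -0.999, -0.0], [-0.001, 0.0, -1.0]] [ 0.1  0.4 -1.3] -0.2976274240857599 [ 0.65  0.25 -0.1  -0.   -1.23  0.97]
wrist front_1 pad (27000.0, 442.5, 362.0) nominal [442.4 362.1]
wrist front_1 ring (26899.8, 442.5, 362.0) nominal [442.4 362.1]
wrist front_2 pad (27000.0, 452.0, 162.0) nominal [450.8 162.3]
wrist front_2 ring (22492.7, 451.5, 162.0) nominal [450.8 162.3]
wrist front_3 pad (27000.0, 459.5, -37.0) nominal [459.1 -37.5]
wrist front_3 ring (26992.5, 460.0, -38.0) nominal [459.1 -37.5]
wrist rear_1 ring (16963.5, 573.0, 366.0) nominal [572.3 367.5]
wrist rear_2 ring (26124.6, 581.5, 163.5) nominal [580.6 167.7]
wrist rear_3 ring (27000.0, 590.0, -32.5) nominal [589.  -32.1]
wrist rear_1 lid (18620.3, 573.0, 365.5) nominal [572.3 367.5]
wrist rear_2 lid (26244.3, 583.5, 168.0) nominal [580.6 167.7]
top front_1 pad (6528.1, 462.0, 359.0) nominal [442.4 362.1]
top front_1 ring (8758.1, 445.5, 359.5) nominal [442.4 362.1]
top front_2 pad (27000.0, 453.0, 162.0) nominal [450.8 162.3]
top front_2 ring (25537.8, 452.0, 161.0)
[... 447 characters left out ...]
167.7]
side front_1 pad (26234.4, 442.5, 363.5) nominal [442.4 362.1]
side front_1 ring (23753.8, 442.5, 363.5) nominal [442.4 362.1]
side front_2 pad (26943.8, 451.0, 164.5) nominal [450.8 162.3]
side front_2 ring (24227.2, 451.0, 165.5) nominal [450.8 162.3]
side front_3 pad (26828.3, 457.5, -33.5) nominal [459.1 -37.5]
side front_3 ring (23113.1, 459.0, -33.0) nominal [459.1 -37.5]
side rear_1 ring (16771.4, 572.0, 369.0) nominal [572.3 367.5]
side rear_2 ring (14596.9, 580.0, 171.0) nominal [580.6 167.7]
side rear_3 ring (16300.5, 588.0, -28.5) nominal [589.  -32.1]
side rear_1 lid (24255.2, 571.5, 376.0) nominal [572.3 367.5]
side rear_2 lid (24319.9, 580.5, 177.5) nominal [580.6 167.7]
```

View pics/s6.png

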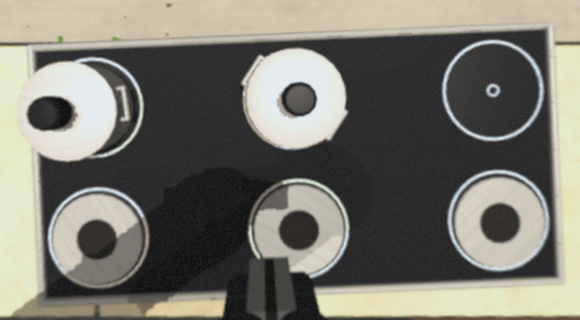

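All three covers sit centred on the front rings (pads at (97,238), (299,230) and (500,223)). The pots sit on rear_1 and rear_2, rear_3 is empty, and the arm is clear. Handing in.

```bash
python3 -c "
from bench import arm
print(arm.job_done())"
```

```text
the job is handed in; nothing more can be done
None
```

The job is handed in: both pots stand on rear rings (left and middle) and all three front rings are covered, each within about 2 mm of its ring centre by my last camera check; nothing was lifted, and nothing beside the plate was touched.

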